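# Fetch the rear specimen jar from the caddy

### The arm

A 6-joint arm with a two-finger parallel gripper is mounted at the origin on a cart in front of the work surface, level with it; the furniture and walls round the work are solid. World frame = base frame: x ahead of the robot, y to its left, z up, the work surface at z = 0. Lengths are in mm, angles in rad, forces in N, time in s.
With the tool pointing down it reaches from about 350 to 775 mm from the base axis. Payload 5.5 kg.
Tool frame: the origin (TCP) lies between the finger pads; the fingertips stand 8 mm ahead of it and the grasp point (between the pads) lies 11 mm behind it (env.tcp_to_tips is the distance from the TCP to the fingertips, in mm); z points along the fingers, y is the direction in which the jaws open and shut (so a half turn about z gives the same grasp; the last joint's range is limited). The gripper opens to 85 mm and grips with 20 to 120 N. Pads are 22 mm wide; open, the fingers measure 114 mm over their backs; the gripper's body (76 mm by 85 mm) begins 54 mm behind the grasp point. The pads swing forward as they close: fully open they stand 13 mm farther back than shut.
Start: joints at [1.119, 0.313, 0.046, 1.304, 0, 1.431], TCP at [176.419, 547.309, 239.323] pointing down, gripper open.
Joint ranges: [-2.76, 2.76], [-0.86, 1.69], [-1.03, 1.26], [-2.2, 2.34], [-1.47, 1.5], [-3.14, 3.14]. Speed limits (rad/s): [2.57, 2.57, 3.14, 3.14, 3.14, 3.14].

### API

Orientations are given as a rotation vector (axis times angle).
In Python, from cell import env gives the robot as it stands.
- The arm moves only by the tool arm_command, never from a script. Its argument "moves" is a list of rows, each a list of 3 entries, a list of its own where there are three numbers: the turn, a rotation vector about the tool's x, y, z as a fraction of full scale, then the shift along the tool's x, y, z as a fraction of full scale, then the opening, from -1 (shut) to 1 (fully open). A call has 1 to 8 rows; each row shifts and turns the pose as measured when the row begins, along the tool's axes as they then stand; what a row does not reach is not made up. Full scale, the value 1, is 0.2 m for a shift and 45 degrees for a turn. A row lasts 1/10 s, in which the tool goes at most 50 mm and 8.59 degrees, less where a joint would pass 70% of its speed; a pose out of reach is approached as far as the arm can. A call with a number of a shift or a turn outside -1 to 1 is refused whole. A call with a gripper value outside its range is refused whole. The fingers move at their own pace and stop on an object; "newtons" is the grip in N (left out, the last holds). Time passes only in rows, so rows that do not move let the fingers close. It gives the time, the measured TCP pose, the force and the opening at its end, in the units of the state.
- env.get_obs(): the state, without advancing time (a new reading comes with each control period).
- env.read_camera(name): name is "scene" or "top"; returns a dict with "pixels" (420x560x3 uint8, red, green, blue), "depth" (420x560 float32, mm along the optical axis (not along the pixel's ray), 0 where there is no reading), "K" (3x3 intrinsics, pixels), "R" (3x3) and "t" (3): a world point X has camera coordinates R X + t. Camera axes: x right, y down, z forward; pixel columns grow to the right and rows downward; lengths in mm; the calibration is good to about 2 mm. A picture is of the moment at which its call begins.
- env.sign_off(): hands the job in, once; it reports no verdict.
The state is a dict: "time": time; "qpos": joint angles; "qvel": joint speeds; "joint_torque": joint torques, N m; "eef_pos": TCP position; "tcp_rot": TCP orientation; "contact_force": force on the tool from outside, world axes, zero at the start; "torque": the same for the moment, N m; "grip_width": opening from 0.0 (shut) to 1.0 (fully open).
Only numpy, scipy, OpenCV 4.12 (cv2) and the standard library are available. Lean on these libraries where they do the work, as an engineer would, in place of code of your own. Each camera call takes 0.05 s, during which the arm holds its last target. There are 200 camera calls.

### The job

The white-lidded specimen jar is wanted from the back of the blue metal caddy, but the red-lidded jar and the violet dropper bottle crowd it in: first set both of them aside, standing on the green mat, then stand the white-lidded jar flat in the yellow sample stand. After that put the red-lidded jar and the violet bottle back on the caddy, each on the black pad it came from. Keep all three upright and do not disturb the timer and the forceps.

Things in the scene. Friction and masses are not known exactly. Their poses are not given: they have to be found in the camera images.
- white_jar: Specimen jar with a white screw lid, stands upright on the caddy's rear pad at the start. 62 mm tall; body 47 mm diameter up to 50 mm, lid 52 mm diameter from 50 to 62 mm. Origin: centre of its underside, z up. About 70 g. Hold it at the lid.
- red_jar: Specimen jar with a red screw lid, same form and size as the white-lidded jar (62 mm tall, lid 52 mm diameter from 50 to 62 mm, body 47 mm diameter). Stands on the left or the right front pad of the caddy at the start. Origin: centre of its underside, z up. About 70 g.
- violet_bottle: Violet dropper bottle with black collar and red teat, 99 mm tall; round body 42 mm diameter, straight for at least the lower 55 mm, shoulder tapering up to 76 mm, then collar 25 mm diameter and teat 15 mm diameter. Stands on the other front pad of the caddy at the start. Origin: centre of its underside, z up. About 90 g.
- caddy: Fixed blue metal caddy; base plate 130 (x) x 180 (y) mm, 6 mm thick. Origin: centre of its underside; +x is its back. Flush black pads, 51 mm diameter, centred at x 20, y 0 (rear), x 5, y 53 (left), x 5, y -53 (right). Panel behind the rear pad: x 49.5 to 54.5, y -34 to 34, 66 mm high. No finger room behind the rear jar, nor at its sides till both neighbours are gone; grip those along x.
- side_mat: Fixed flat green mat, 200 (x) x 130 (y) x 3 mm thick, empty at the start: the side area. Origin: centre of its underside; its top is 3 mm above that.
- sample_stand: Fixed yellow round dish, 82 mm outer diameter, inside 72 to 74 mm diameter, rim 10 mm high, inner floor 4 mm above the origin. Origin: centre of its underside. Empty at the start.
- timer: White laboratory timer, 72 x 62 x 18 mm, lying loose on the bench; bystander, leave alone. Origin: centre of its underside.
- forceps: Steel forceps, 17 x 127 x 8 mm, long along its y, lying loose on the bench; bystander, leave alone. Origin: centre of its underside.
There are look-alikes about, which are no part of the job. What is meant by the violet_bottle is not orange, and is the smaller of those in its own colour. Several things have the shape of the red_jar; the one meant has the colours described above.

How it is judged:
By the outcome, as a careful person would: the job done as asked, in the order asked, and still so for the second after the job is handed in, with the robot touching nothing.
It also fails if it takes over 128 s, if anything falls off the work surface, if the arm or the gripper's body presses on something with over 40 N, if the wrist force passes 120 N, or if a joint passes its speed limit or range.

## Working session

There is one attempt and no reset: what is moved stays moved. The work goes in short steps, Python scripts to look and compute and a tool call to move; the robot and the scene stay as the last step left them, time stands still between calls to the robot, and variables do not carry over. Pictures are saved under pics/ and viewed, on a budget of 14 in all, crops included, one or two more only if the job needs it, and the job is handed in when it is done.

Besides the shell and the picture viewer there is one more tool, called after "Call:" as name(argument=value, ...) on one line, values as JSON. arm_command: Moves the arm, as the interface text tells. Its arguments: {"type":"object","properties":{"moves":{"type":"array"},"newtons":{"type":"number"}},"required":["moves"]}

```bash
ls; mkdir -p pics
python3 - <<'E'
from cell import env
import cv2,numpy as np
for n in("scene","top"):
    c=env.read_camera(n); np.savez(f"pics/{n}0.npz",**c)
    cv2.imwrite(f"pics/{n}0.png",cv2.resize(c["pixels"][:,:,::-1],(800,600),interpolation=cv2.INTER_CUBIC))
    print(n,c["K"].tolist(),c["R"].round(3).tolist(),c["t"])
print(env.get_obs())
E
```

```text
pics
scene [[494.66691047375605, 0.0, 278.06731121580344], [0.0, 494.66691047375605, 216.84051883724646], [0.0, 0.0, 1.0]] [[0.806, -0.592, -0.012], [-0.266, -0.345, -0.9], [0.529, 0.728, -0.436]] [-442.34301969  185.51942912  943.44253772]
top [[425.9537602375217, 0.0, 278.8725156273235], [0.0, 425.9537602375217, 208.43923920735804], [0.0, 0.0, 1.0]] [[-0.04, -0.999, 0.001], [-0.973, 0.039, -0.227], [0.227, -0.011, -0.974]] [  21.66712366  574.23969241 1063.71707143]
{'time': 0.1, 'qpos': array([1.11940818e+00, 3.13926824e-01, 4.50890309e-02, 1.30358478e+00,
       6.84306513e-06, 1.43119876e+00]), 'qvel': array([ 0.00071903, -0.00153013,  0.00213605,  0.00136123,  0.00025796,
        0.00062598]), 'joint_torque': array([ 3.59009093e-03, -4.81726527e+01,  2.99243331e+01,  1.27465610e-02,
       -1.07879255e-04, -9.25518968e-07]), 'eef_pos': array([176.20235   , 546.87784142, 238.49569877]), 'tcp_rot': array([-4.87703414e-01, -3.10301907e+00,  2.44028225e-03]), 'contact_force': array([0.38891359, 0.68068104, 0.85954734]), 'torque': array([ 0.01588255, -0.00232193,  0.04095256]), 'grip_width': 1.00207523280327}
```

View pics/top0.png

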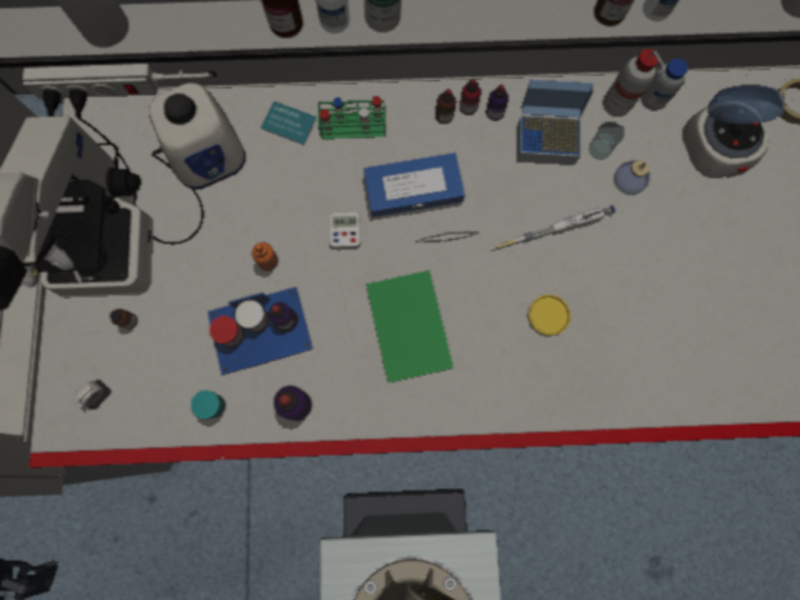

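View pics/scene0.png

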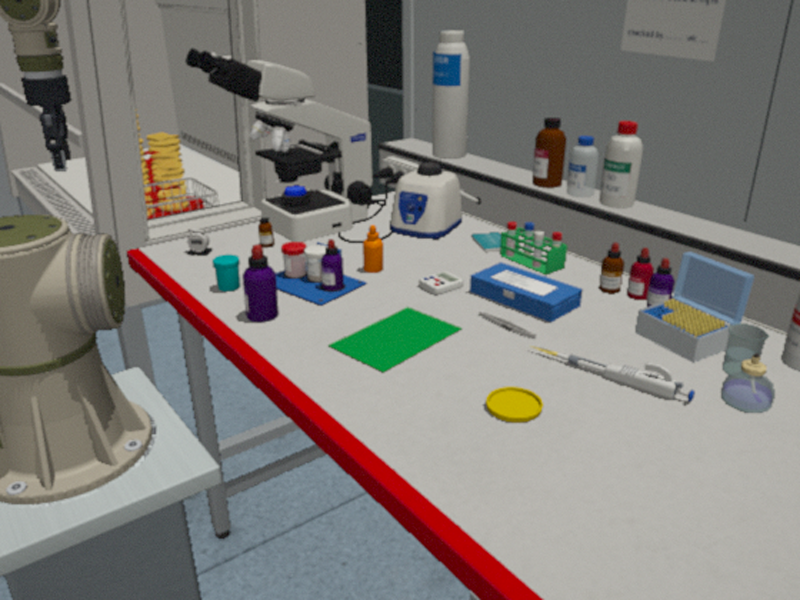

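The top view shows the caddy around (260,330), with red lid (224,331), white lid (250,316), and violet bottle (282,316). The mat is at (410,326), the dish at (549,315), the timer at (345,230) and the forceps at (447,237). I'll take an enlarged crop next.

```bash
cat > h.py <<'E'
import numpy as np,cv2
from cell import env
def px(c,u,v,z):
    "world point on plane height z for pixel u,v"
    d=c["R"].T@np.linalg.inv(c["K"])@[u,v,1]; o=-c["R"].T@c["t"]
    return o+d*(z-o[2])/d[2]
def cloud(c):
    v,u=np.indices(c["depth"].shape); d=c["depth"]
    P=np.stack([(u-c["K"][0,2])*d/c["K"][0,0],(v-c["K"][1,2])*d/c["K"][1,1],d],-1)
    return (P-c["t"])@c["R"]
def crop(c,u0,v0,w,h,s,name):
    cv2.imwrite(f"pics/{name}.png",cv2.resize(c["pixels"][v0:v0+h,u0:u0+w,::-1],None,fx=s,fy=s,interpolation=cv2.INTER_CUBIC))
E
python3 - <<'E'
from h import *
c=dict(np.load("pics/top0.npz")); crop(c,130,180,133,100,6,"t_caddy")
P=cloud(c); hsv=cv2.cvtColor(c["pixels"],cv2.COLOR_RGB2HSV)
def fit(name,m,box):
    v,u=np.indices(m.shape); x0,y0,x1,y1=[int(b*.7) for b in box]
    m=m&(u>=x0)&(u<x1)&(v>=y0)&(v<y1)&(c["depth"]>0)
    p=P[m]; r=cv2.minAreaRect(p[:,:2].astype(np.float32))
    print(name,m.sum(),"rect",np.round(r[0]),np.round(r[1]),round(r[2],1),"z",np.percentile(p[:,2],[5,50,95]).round(1),"px",u[m].mean().round(1),v[m].mean().round(1))
H,S,V=hsv[...,0],hsv[...,1],hsv[...,2]; z=P[...,2]
fit("mat",(abs(H-62.)<15)&(S>120),(355,260,465,390))
fit("dish",(abs(H-27.)<8)&(S>120),(515,285,585,345))
fit("caddy",(abs(H-110.)<12)&(S>100)&(z<15),(200,280,320,380))
fit("panel",(z>58)&(z<72)&(S>90)&(abs(H-110.)<12),(220,285,280,305))
fit("redlid",(z>52)&(z<72),(205,310,243,350))
fit("whitelid",(z>55)&(S<60)&(z<75)&(V>100),(230,298,272,335))
fit("violet",(z>30),(268,295,300,335))
fit("timer",(z>10),(325,205,365,255))
E
```

```text
mat 3006 rect [535. -19.] [194. 123.] 10.7 z [-0.6  3.1  6.7] px 286.0 228.2
dish 623 rect [ 543. -292.] [75. 79.] 40.4 z [ 0.8  4.7 10.8] px 384.2 220.2
caddy 1600 rect [536. 270.] [127. 176.] 14.0 z [2.5 6.4 9.9] px 185.5 236.1
panel 33 rect [584. 268.] [87. 18.] 86.3 z [59.5 63.7 70. ] px 173.0 209.0
redlid 364 rect [532. 315.] [51. 69.] 18.2 z [62.4 68.  71. ] px 157.4 229.4
whitelid 296 rect [560. 277.] [59. 50.] 13.3 z [64.6 68.2 71.4] px 173.9 219.3
violet 250 rect [554. 221.] [40. 42.] 0.4 z [ 35.7  72.  103.2] px 196.1 220.2
timer 515 rect [731. 102.] [61. 72.] 88.7 z [12.2 16.4 20.1] px 240.4 160.6
```

View pics/t_caddy.png

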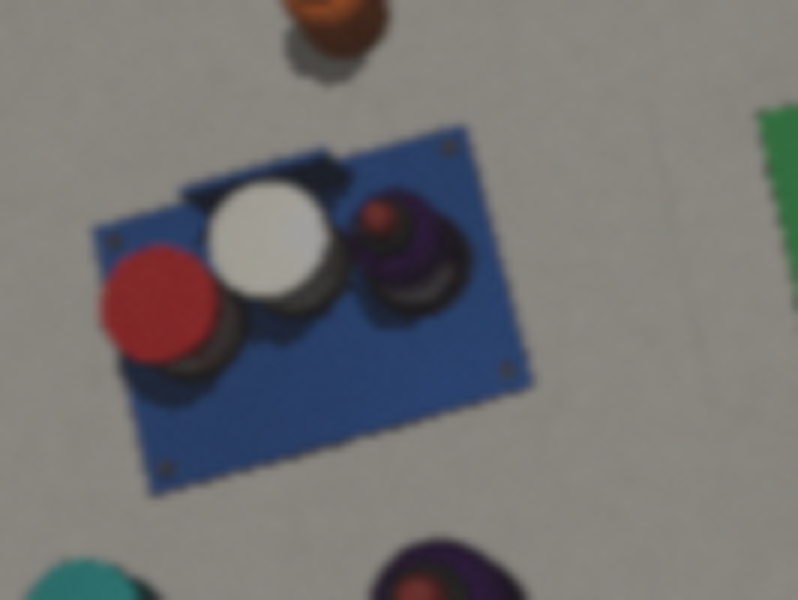

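The crop shows caddy corners at (95,229), (466,126), (531,385) and (152,494). The red lid centre is (160,303), the white lid (268,239) and the teat (378,216).

Run:
```python
from h import *
c=dict(np.load("pics/top0.npz"))
f=lambda u,v,z:px(c,130+(u+.5)/6-.5,180+(v+.5)/6-.5,z)[:2]
C=np.array([f(u,v,6) for u,v in((95,229),(466,126),(531,385),(152,494))])
o=C.mean(0); print(C.round(1),"o",o.round(1))
d1=(C[0]-C[1]+C[3]-C[2]); d2=(C[0]-C[3]+C[1]-C[2]); y1=np.arctan2(-d1[0],d1[1]);y2=np.arctan2(d2[1],d2[0]);print("yaw",y1,y2,np.linalg.norm(d1)/2,np.linalg.norm(d2)/2)
a=(y1+y2)/2; R=np.array([[np.cos(a),-np.sin(a)],[np.sin(a),np.cos(a)]])
for n,p in(("rear",(20,0)),("left",(5,53)),("right",(5,-53))): print(n,(o+R@p).round(1))
print("red",f(160,303,68),"white",f(268,239,68),"teat",f(378,216,105))
# obs frame
from scipy.spatial.transform import Rotation as Ro
print(Ro.from_rotvec(env.get_obs()["tcp_rot"]).as_matrix().round(3))
P=cloud(c);z=P[...,2]
for n,(x0,y0,x1,y1) in dict(orange=(248,236,280,272),teal=(188,388,226,422),bigviolet=(270,380,314,424)).items():
    p=P[int(y0*.7):int(y1*.7),int(x0*.7):int(x1*.7)].reshape(-1,3); p=p[p[:,2]>20]; print(n,p.min(0).round(),p.max(0).round())
```

```text
[[576.8 370.1]
 [619.2 198.2]
 [495.9 168.7]
 [453.  340.5]] o [536.2 269.3]
yaw 0.24338490272171642 0.23432661715322825 177.0629558182029 127.08259555953818
rear [555.7 274.1]
left [528.5 322. ]
right [553.6 219. ]
red [528.85211775 321.53050904] white [555.49437394 274.95323927] teat [555.63365375 219.55392364]
[[-0.952  0.307 -0.001]
 [ 0.307  0.952 -0.001]
 [ 0.    -0.002 -1.   ]]
orange [318.  11.  20.] [ 694.  274. 1166.]
teal [318.  11.  20.] [ 419.  380. 1166.]
bigviolet [318.  11.  21.] [ 420.  227. 1166.]
```

```bash
cat >> h.py <<'E'
from scipy.spatial.transform import Rotation as Ro
def go(x,y,z,phi=None,o=None):
    "remaining move to TCP x,y,z with jaw direction phi (rad), in tool-axis fractions"
    o=o or env.get_obs(); R=Ro.from_rotvec(o["tcp_rot"]).as_matrix()
    d=np.array([x,y,z])-o["eef_pos"]; ph=np.arctan2(R[1,1],R[0,1])
    print("t",round(o["time"],2),"pos",o["eef_pos"].round(1),"phi",ph.round(3),"tilt",R[:2,2].round(3),"F",o["contact_force"].round(1),"w",round(o["grip_width"],3),"| d mm",d.round(1),"| shift",(R.T@d/200).round(3))
    if phi is not None:
        T=np.array([[-np.sin(phi),np.cos(phi),0],[np.cos(phi),np.sin(phi),0],[0,0,-1]]).T
        print("turn",(Ro.from_matrix(R.T@T).as_rotvec()/np.deg2rad(45)).round(3),"shift after turn",(T.T@d/200).round(3))
E
python3 -c "
from h import *
print(env.tcp_to_tips,[a for a in dir(env) if a[0]!='_']);go(553.6,219,200,.239)"
```

```text
8.0 ['Unreachable', 'get_obs', 'read_camera', 'sign_off', 'tcp_to_tips']
t 0.1 pos [176.2 546.9 238.5] phi 1.259 tilt [-0.001 -0.001] F [0.4 0.7 0.9] w 1.002 | d mm [ 377.4 -327.9  -38.5] | shift [-2.299 -0.981  0.194]
turn [-2.000e-03  1.000e-03  1.299e+00] shift after turn [-2.039  1.445  0.192]
```

Call:
arm_command(moves=[[[0, 0, 0], [-0.2, -0.085, 0], 1], [[0, 0, 0], [-0.2, -0.085, 0], 1], [[0, 0, 0], [-0.2, -0.085, 0], 1], [[0, 0, 0], [-0.2, -0.085, 0], 1], [[0, 0, 0], [-0.2, -0.085, 0], 1], [[0, 0, 0], [-0.2, -0.085, 0], 1]], newtons=40)

```text
time: 0.7
eef_pos: [374.8, 374.2, 235.1]
tcp_rot: [-0.467, -3.103, 0.007]
contact_force: [-0.5, 0.8, -0.4]
grip_width: 1.003
```

Call:
arm_command(moves=[[[0, 0, 0.185], [0, 0, 0], 1], [[0, 0, 0.185], [0, 0, 0], 1], [[0, 0, 0.185], [0, 0, 0], 1], [[0, 0, 0.185], [0, 0, 0], 1], [[0, 0, 0.185], [0, 0, 0], 1], [[0, 0, 0.185], [0, 0, 0], 1], [[0, 0, 0.185], [0, 0, 0], 1]])

```text
time: 1.4
eef_pos: [379.3, 367.1, 231.4]
tcp_rot: [-1.963, -2.451, 0.021]
contact_force: [-0.5, 0.9, -0.2]
grip_width: 1.001
```

```bash
python3 -c "
from h import *
print(env.tcp_to_tips);go(553.6,219,200,.239)"
```

```text
8.0
t 1.4 pos [379.3 367.1 231.4] phi 0.22 tilt [-0.01  -0.009] F [-0.5  0.9 -0.2] w 1.001 | d mm [ 174.3 -148.1  -31.4] | shift [-0.912  0.69   0.155]
turn [-0.015  0.009 -0.024] shift after turn [-0.926  0.671  0.157]
```

Call:
arm_command(moves=[[[-0.015, 0.009, -0.024], [-0.184, 0.136, 0.03], 1], [[0, 0, 0], [-0.184, 0.136, 0.03], 1], [[0, 0, 0], [-0.184, 0.136, 0.03], 1], [[0, 0, 0], [-0.184, 0.136, 0.03], 1], [[0, 0, 0], [-0.184, 0.136, 0.03], 1], [[0, 0, 0], [0, 0, 0], 1]])

```text
time: 2.0
eef_pos: [558.1, 216.1, 197.5]
tcp_rot: [-1.936, -2.471, 0.001]
contact_force: [-0.3, 0.4, -0.6]
grip_width: 0.998
```

```bash
python3 -c "
from h import *
go(554,219.3,180,.239)
c=env.read_camera('scene'); crop(c,160,100,160,120,5,'s1')"
```

```text
t 2.0 pos [558.1 216.1 197.5] phi 0.242 tilt [-0.002  0.001] F [-0.3  0.4 -0.6] w 0.998 | d mm [ -4.1   3.2 -17.5] | shift [ 0.021 -0.016  0.088]
turn [-0.002 -0.001  0.003] shift after turn [ 0.021 -0.016  0.087]
```

View pics/s1.png

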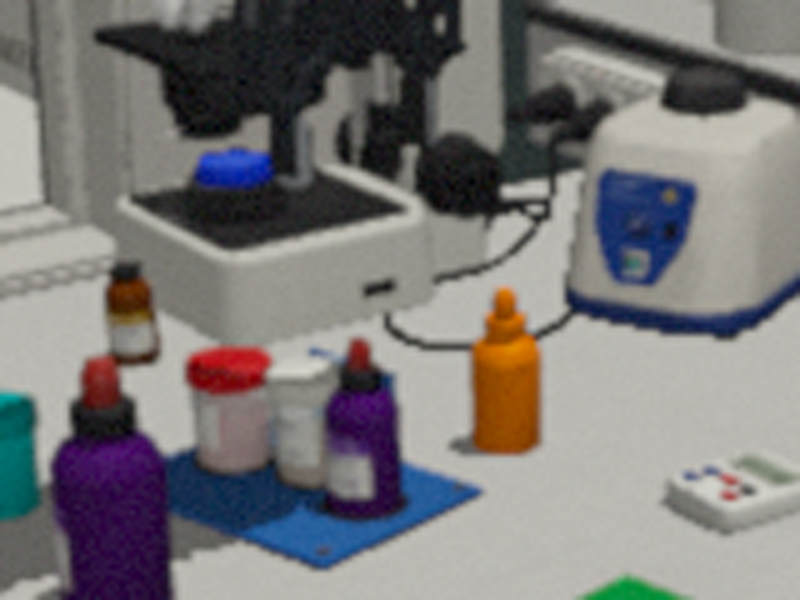

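The crop shows violet at (360,435), beside the white and red jars. The orange bottle is behind at (505,380). I'll check the clearance to it.

```bash
python3 -c "
from h import *
c=dict(np.load('pics/top0.npz')); s=.7
print('orange base approx',px(c,266*s,262*s,30), 'teat',px(c,263*s,247*s,95))
c2=c; 
def pr(p,n):
    k=dict(np.load('pics/%s0.npz'%n)); q=k['K']@(k['R']@np.array(p)+k['t']); return q[:2]/q[2]
u=pr((558,216,190),'scene'); print('tips crop px',(u-[160,100])*5)"
```

```text
orange base approx [664.57712688 252.55387729  30.        ] teat [673.80907437 244.50434739  95.        ]
tips crop px [358.73005372 191.19635453]
```

Call:
arm_command(moves=[[[0, 0, 0], [0.021, -0.016, 0.04], 1], [[0, 0, 0], [0, 0, 0.05], 1], [[0, 0, 0], [0, 0, 0.1], 1], [[0, 0, 0], [0, 0, 0.1], 1], [[0, 0, 0], [0, 0, 0], 1], [[0, 0, 0], [0, 0, 0], 1]])

```text
time: 2.65
eef_pos: [544.9, 225.9, 135.9]
tcp_rot: [-1.922, -2.476, 0.006]
contact_force: [1.0, -0.3, 0.4]
grip_width: 0.999
```

```bash
python3 -c "
from h import *
go(554,219.3,46,.239)"
```

```text
t 2.65 pos [544.9 225.9 135.9] phi 0.251 tilt [-0.008  0.001] F [ 1.  -0.3  0.4] w 0.999 | d mm [  9.1  -6.6 -89.9] | shift [-0.045  0.039  0.449]
turn [-0.009 -0.004  0.015] shift after turn [-0.043  0.036  0.449]
```

Call:
arm_command(moves=[[[-0.009, -0.004, 0.015], [-0.043, 0.036, 0.06], 1], [[0, 0, 0], [0, 0, 0], 1], [[0, 0, 0], [0, 0, 0], 1]])

```text
time: 2.95
eef_pos: [553.4, 221.6, 126.4]
tcp_rot: [1.935, 2.473, 0.004]
contact_force: [1.2, -0.4, 0.9]
grip_width: 1.002
```

```bash
python3 -c "
from h import *
go(554,219.3,46,.239)"
```

```text
t 2.95 pos [553.4 221.6 126.4] phi 0.243 tilt [0.003 0.001] F [ 1.2 -0.4  0.9] w 1.002 | d mm [  0.6  -2.3 -80.4] | shift [-0.012 -0.001  0.402]
turn [ 0.003 -0.001  0.005] shift after turn [-0.012  0.     0.402]
```

Call:
arm_command(moves=[[[0, 0, 0], [-0.01, 0, 0.08], 1], [[0, 0, 0], [0, 0, 0.1], 1], [[0, 0, 0], [0, 0, 0.1], 1], [[0, 0, 0], [0, 0, 0.06], 1], [[0, 0, 0], [0, 0, 0], 1], [[0, 0, 0], [0, 0, 0], 1]])

```text
time: 3.55
eef_pos: [556.8, 222.8, 64.0]
tcp_rot: [1.928, 2.472, 0.017]
contact_force: [0.2, 0.4, 0.1]
grip_width: 0.998
```

```bash
python3 -c "
from h import *
go(554,219.3,46,.239)"
```

```text
t 3.55 pos [556.8 222.8  64. ] phi 0.246 tilt [0.012 0.004] F [0.2 0.4 0.1] w 0.998 | d mm [ -2.8  -3.5 -18. ] | shift [-0.014 -0.019  0.09 ]
turn [ 0.016 -0.002  0.009] shift after turn [-0.014 -0.018  0.09 ]
```

Call:
arm_command(moves=[[[0.016, -0.002, 0.009], [-0.014, -0.016, 0.04], 1], [[0, 0, 0], [0, 0, 0.045], 1], [[0, 0, 0], [0, 0, 0], 1], [[0, 0, 0], [0, 0, 0], 1]])

```text
time: 3.95
eef_pos: [556.0, 219.5, 48.2]
tcp_rot: [1.941, 2.468, 0.003]
contact_force: [0.3, 0.3, 0.6]
grip_width: 1.0
```

```bash
python3 -c "
from h import *
go(554,219.3,46,.239)"
```

```text
t 3.95 pos [556.  219.5  48.2] phi 0.238 tilt [0.003 0.   ] F [0.3 0.3 0.6] w 1.0 | d mm [-2.  -0.2 -2.2] | shift [ 0.001 -0.01   0.011]
turn [ 0.004  0.    -0.001] shift after turn [ 0.001 -0.01   0.011]
```

Call:
arm_command(moves=[[[0.004, 0, 0], [0, -0.01, 0.01], 1], [[0, 0, 0], [0, 0, 0], -1], [[0, 0, 0], [0, 0, 0], -1], [[0, 0, 0], [0, 0, 0], -1], [[0, 0, 0], [0, 0, 0], -1], [[0, 0, 0], [0, 0, 0], -1], [[0, 0, 0], [0, 0, 0], -1], [[0, 0, 0], [0, 0, 0], -1]], newtons=40)

```text
time: 4.75
eef_pos: [554.3, 219.1, 46.8]
tcp_rot: [1.942, 2.469, 0.0]
contact_force: [0.6, -0.8, -0.7]
grip_width: 0.467
```

```bash
python3 -c "
from h import *
go(554,219.3,46,.239)"
```

```text
t 4.75 pos [554.3 219.1  46.8] phi 0.238 tilt [ 0.001 -0.   ] F [ 0.6 -0.8 -0.7] w 0.467 | d mm [-0.3  0.2 -0.8] | shift [ 0.001 -0.001  0.004]
turn [ 0.001  0.    -0.001] shift after turn [ 0.001 -0.001  0.004]
```

Call:
arm_command(moves=[[[0, 0, 0], [0, 0, -0.03], -1], [[0, 0, 0], [0, 0, -0.08], -1], [[0, 0, 0], [0, 0, -0.12], -1], [[0, 0, 0], [0, 0, -0.12], -1], [[0, 0, 0], [0, 0, -0.08], -1], [[0, 0, 0], [0, 0, 0], -1], [[0, 0, 0], [0, 0, 0], -1]])

```text
time: 5.45
eef_pos: [552.6, 218.7, 135.2]
tcp_rot: [-1.94, -2.468, 0.005]
contact_force: [0.2, 0.6, -1.1]
grip_width: 0.469
```

```bash
python3 -c "
from h import *
go(584,-10,110,.239)
c=env.read_camera('scene'); crop(c,160,60,160,120,4,'s2')"
```

```text
t 5.45 pos [552.6 218.7 135.2] phi 0.238 tilt [-0.004 -0.001] F [ 0.2  0.6 -1.1] w 0.469 | d mm [  31.4 -228.7  -25.2] | shift [-1.149 -0.117  0.127]
turn [-0.005  0.    -0.001] shift after turn [-1.148 -0.118  0.126]
```

View pics/s2.png

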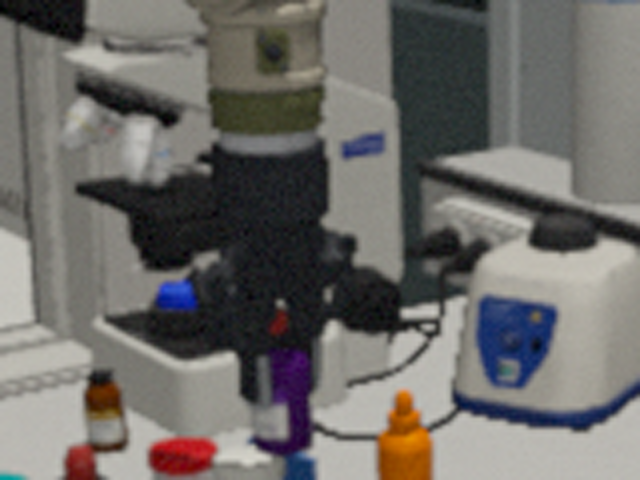

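The violet bottle is held upright between the fingers at (285,390).

Call:
arm_command(moves=[[[-0.005, 0, 0], [-0.1, -0.01, 0], -1], [[0, 0, 0], [-0.19, -0.02, 0.01], -1], [[0, 0, 0], [-0.19, -0.02, 0.02], -1], [[0, 0, 0], [-0.19, -0.02, 0.02], -1], [[0, 0, 0], [-0.19, -0.02, 0.02], -1], [[0, 0, 0], [-0.15, -0.02, 0.02], -1], [[0, 0, 0], [-0.08, 0, 0], -1], [[0, 0, 0], [0, 0, 0], -1]])

```text
time: 6.3
eef_pos: [578.9, -4.1, 106.4]
tcp_rot: [-1.93, -2.465, 0.011]
contact_force: [0.2, 0.5, -1.1]
grip_width: 0.466
```

Call:
arm_command(moves=[[[0, 0, 0], [0, 0, 0], -1], [[0, 0, 0], [0, 0, 0], -1]])

```text
time: 6.5
eef_pos: [578.2, -2.8, 105.3]
tcp_rot: [-1.928, -2.464, 0.011]
contact_force: [-0.4, 0.4, 0.4]
grip_width: 0.467
```

```bash
python3 -c "
from h import *
go(584,-10,43.8,.239)"
```

```text
t 6.5 pos [578.2  -2.8 105.3] phi 0.243 tilt [-0.015  0.003] F [-0.4  0.4  0.4] w 0.467 | d mm [  5.8  -7.2 -61.5] | shift [-0.044  0.024  0.307]
turn [-0.018 -0.008  0.005] shift after turn [-0.042  0.02   0.308]
```

Call:
arm_command(moves=[[[-0.018, -0.008, 0.005], [-0.04, 0.02, 0.04], -1], [[0, 0, 0], [0, 0, 0.08], -1], [[0, 0, 0], [0, 0, 0.08], -1], [[0, 0, 0], [0, 0, 0.03], -1], [[0, 0, 0], [0, 0, 0], -1], [[0, 0, 0], [0, 0, 0], -1]])

```text
time: 7.1
eef_pos: [584.4, -1.7, 59.6]
tcp_rot: [1.926, 2.48, 0.004]
contact_force: [0.6, -0.1, -0.9]
grip_width: 0.471
```

```bash
python3 -c "
from h import *
go(584,-10,43.8,.239)"
```

```text
t 7.1 pos [584.4  -1.7  59.6] phi 0.25 tilt [0.003 0.001] F [ 0.6 -0.1 -0.9] w 0.471 | d mm [ -0.4  -8.3 -15.8] | shift [-0.04  -0.012  0.079]
turn [ 0.004 -0.001  0.014] shift after turn [-0.04  -0.012  0.079]
```

Call:
arm_command(moves=[[[0.004, 0, 0.014], [-0.04, -0.01, 0.03], -1], [[0, 0, 0], [0, 0, 0.03], -1], [[0, 0, 0], [0, 0, 0.01], -1], [[0, 0, 0], [0, 0, 0.005], -1], [[0, 0, 0], [0, 0, 0], -1]])

```text
time: 7.6
eef_pos: [585.9, -10.6, 45.4]
tcp_rot: [1.94, 2.468, 0.002]
contact_force: [0.6, -0.6, -1.0]
grip_width: 0.468
```

```bash
python3 -c "
from h import *
go(584,-10,43.8,.239)"
```

```text
t 7.6 pos [585.9 -10.6  45.4] phi 0.238 tilt [ 0.003 -0.   ] F [ 0.6 -0.6 -1. ] w 0.468 | d mm [-1.9  0.6 -1.6] | shift [ 0.005 -0.008  0.008]
turn [ 0.003  0.001 -0.001] shift after turn [ 0.005 -0.008  0.008]
```

Call:
arm_command(moves=[[[0.003, 0, 0], [0, 0, 0.01], -1], [[0, 0, 0], [0, 0, 0.004], -1], [[0, 0, 0], [0, 0, 0], -1]])

```text
time: 7.9
eef_pos: [586.3, -10.8, 44.1]
tcp_rot: [1.941, 2.468, 0.0]
contact_force: [-0.2, 0.6, -2.3]
grip_width: 0.467
```

Call:
arm_command(moves=[[[0, 0, 0], [0, 0, 0], 1], [[0, 0, 0], [0, 0, 0], 1], [[0, 0, 0], [0, 0, 0], 1], [[0, 0, 0], [0, 0, 0], 1], [[0, 0, 0], [0, 0, 0], 1], [[0, 0, 0], [0, 0, 0], 1]])

```text
time: 8.5
eef_pos: [587.2, -10.8, 44.4]
tcp_rot: [1.94, 2.467, 0.001]
contact_force: [0.3, 0.1, -0.1]
grip_width: 1.001
```

```bash
python3 -c "
from h import *
go(584,-10,43.8,.239)"
```

```text
t 8.5 pos [587.2 -10.8  44.4] phi 0.238 tilt [ 0.003 -0.001] F [ 0.3  0.1 -0.1] w 1.001 | d mm [-3.2  0.8 -0.6] | shift [ 0.008 -0.015  0.003]
turn [ 0.003  0.002 -0.001] shift after turn [ 0.008 -0.015  0.003]
```

Call:
arm_command(moves=[[[0.003, 0, 0], [0, -0.005, -0.05], 1], [[0, 0, 0], [0, 0, -0.15], 1], [[0, 0, 0], [0, 0, -0.2], 1], [[0, 0, 0], [0, 0, -0.2], 1], [[0, 0, 0], [0, 0, -0.1], 1], [[0, 0, 0], [0, 0, 0], 1], [[0, 0, 0], [0, 0, 0], 1]])

```text
time: 9.2
eef_pos: [584.7, -10.7, 192.0]
tcp_rot: [1.942, 2.469, -0.003]
contact_force: [-0.9, -0.4, 0.2]
grip_width: 1.001
```

```bash
python3 -c "
from h import *
go(528.7,321.7,150,.239)"
```

```text
t 9.2 pos [584.7 -10.7 192. ] phi 0.238 tilt [-0.001 -0.002] F [-0.9 -0.4  0.2] w 1.001 | d mm [-56.  332.4 -42. ] | shift [1.682 0.12  0.207]
turn [-0.002  0.002 -0.001] shift after turn [1.681 0.121 0.21 ]
```

Call:
arm_command(moves=[[[0, 0, 0], [0.2, 0.015, 0], 1], [[0, 0, 0], [0.22, 0.015, 0], 1], [[0, 0, 0], [0.22, 0.015, 0.02], 1], [[0, 0, 0], [0.22, 0.015, 0.03], 1], [[0, 0, 0], [0.22, 0.015, 0.03], 1], [[0, 0, 0], [0.22, 0.015, 0.03], 1], [[0, 0, 0], [0.2, 0.015, 0.03], 1], [[0, 0, 0], [0.12, 0, 0], 1]])

```text
time: 10.0
eef_pos: [523.5, 314.4, 149.5]
tcp_rot: [-1.95, -2.453, 0.024]
contact_force: [-0.5, -0.4, -0.7]
grip_width: 1.0
```

Call:
arm_command(moves=[[[0, 0, 0], [0, 0, 0], 1], [[0, 0, 0], [0, 0, 0], 1], [[0, 0, 0], [0, 0, 0], 1]])

```text
time: 10.3
eef_pos: [519.6, 316.2, 144.3]
tcp_rot: [-1.94, -2.455, 0.036]
contact_force: [-0.2, 0.3, -0.8]
grip_width: 1.003
```

```bash
python3 -c "
from h import *
go(528.7,321.7,51,.239)"
```

```text
t 10.3 pos [519.6 316.2 144.3] phi 0.233 tilt [-0.024 -0.011] F [-0.2  0.3 -0.8] w 1.003 | d mm [  9.1   5.5 -93.3] | shift [0.018 0.062 0.465]
turn [-0.032  0.006 -0.007] shift after turn [0.016 0.05  0.467]
```

Call:
arm_command(moves=[[[-0.032, 0.006, -0.007], [0.016, 0.05, 0.02], 1], [[0, 0, 0], [0, 0, 0.08], 1], [[0, 0, 0], [0, 0, 0.06], 1], [[0, 0, 0], [0, 0, 0], 1], [[0, 0, 0], [0, 0, 0], 1]])

```text
time: 10.8
eef_pos: [530.5, 315.5, 110.4]
tcp_rot: [1.951, 2.462, -0.002]
contact_force: [-0.3, 0.3, 0.5]
grip_width: 0.997
```

```bash
python3 -c "
from h import *
go(528.7,321.7,51,.239)"
```

```text
t 10.8 pos [530.5 315.5 110.4] phi 0.231 tilt [-0.001 -0.001] F [-0.3  0.3  0.5] w 0.997 | d mm [ -1.8   6.2 -59.4] | shift [ 0.032 -0.001  0.297]
turn [-0.001  0.001 -0.011] shift after turn [ 0.032 -0.001  0.297]
```

Call:
arm_command(moves=[[[0, 0, -0.011], [0.032, 0, 0.02], 1], [[0, 0, 0], [0, 0, 0.09], 1], [[0, 0, 0], [0, 0, 0.09], 1], [[0, 0, 0], [0, 0, 0.05], 1], [[0, 0, 0], [0, 0, 0], 1], [[0, 0, 0], [0, 0, 0], 1]])

```text
time: 11.4
eef_pos: [531.3, 323.6, 62.1]
tcp_rot: [1.938, 2.469, 0.006]
contact_force: [-0.6, -0.2, 0.1]
grip_width: 1.002
```

```bash
python3 -c "
from h import *
go(528.7,321.7,51,.239)"
```

```text
t 11.4 pos [531.3 323.6  62.1] phi 0.24 tilt [0.005 0.002] F [-0.6 -0.2  0.1] w 1.002 | d mm [ -2.6  -1.9 -11.1] | shift [-0.006 -0.015  0.056]
turn [ 0.006 -0.001  0.001] shift after turn [-0.006 -0.015  0.056]
```

Call:
arm_command(moves=[[[0.006, 0, 0], [-0.006, -0.015, 0.03], 1], [[0, 0, 0], [0, 0, 0.026], 1], [[0, 0, 0], [0, 0, 0], 1]])

```text
time: 11.7
eef_pos: [529.6, 322.2, 52.1]
tcp_rot: [1.939, 2.471, 0.004]
contact_force: [0.4, -0.4, 0.1]
grip_width: 1.0
```

```bash
python3 -c "
from h import *
go(528.7,321.7,51,.239)"
```

```text
t 11.7 pos [529.6 322.2  52.1] phi 0.24 tilt [0.002 0.002] F [ 0.4 -0.4  0.1] w 1.0 | d mm [-0.9 -0.5 -1.1] | shift [-0.002 -0.005  0.005]
turn [ 0.003 -0.001  0.002] shift after turn [-0.002 -0.005  0.005]
```

Call:
arm_command(moves=[[[0, 0, 0], [0, 0, 0], -1], [[0, 0, 0], [0, 0, 0], -1], [[0, 0, 0], [0, 0, 0], -1], [[0, 0, 0], [0, 0, 0], -1], [[0, 0, 0], [0, 0, 0], -1], [[0, 0, 0], [0, 0, 0], -1], [[0, 0, 0], [0, 0, 0], -1]], newtons=40)

```text
time: 12.4
eef_pos: [530.0, 322.3, 52.9]
tcp_rot: [1.938, 2.47, 0.006]
contact_force: [-0.4, -0.3, -0.4]
grip_width: 0.596
```

```bash
python3 -c "
from h import *
go(528.7,321.7,51,.239)"
```

```text
t 12.4 pos [530.  322.3  52.9] phi 0.24 tilt [0.003 0.002] F [-0.4 -0.3 -0.4] w 0.596 | d mm [-1.3 -0.6 -1.9] | shift [-0.002 -0.007  0.009]
turn [ 0.005 -0.002  0.002] shift after turn [-0.002 -0.007  0.009]
```

Call:
arm_command(moves=[[[0, 0, 0], [0, 0, -0.03], -1], [[0, 0, 0], [0, 0, -0.08], -1], [[0, 0, 0], [0, 0, -0.13], -1], [[0, 0, 0], [0, 0, -0.13], -1], [[0, 0, 0], [0, 0, -0.08], -1], [[0, 0, 0], [0, 0, 0], -1], [[0, 0, 0], [0, 0, 0], -1]])

```text
time: 13.1
eef_pos: [528.8, 321.8, 146.5]
tcp_rot: [1.939, 2.471, 0.003]
contact_force: [-0.2, 0.2, -1.2]
grip_width: 0.596
```

```bash
python3 -c "
from h import *
go(483,-29,120,.239)"
```

```text
t 13.1 pos [528.8 321.8 146.5] phi 0.24 tilt [0.001 0.001] F [-0.2  0.2 -1.2] w 0.596 | d mm [ -45.8 -350.8  -26.5] | shift [-1.649 -0.64   0.13 ]
turn [ 0.002 -0.001  0.002] shift after turn [-1.65  -0.638  0.133]
```

Call:
arm_command(moves=[[[0, 0, 0], [-0.12, -0.05, 0], -1], [[0, 0, 0], [-0.21, -0.08, 0], -1], [[0, 0, 0], [-0.22, -0.085, 0], -1], [[0, 0, 0], [-0.22, -0.085, 0], -1], [[0, 0, 0], [-0.22, -0.085, 0.02], -1], [[0, 0, 0], [-0.22, -0.085, 0.03], -1], [[0, 0, 0], [-0.22, -0.085, 0.03], -1], [[0, 0, 0], [-0.15, -0.06, 0.02], -1]])

```text
time: 13.9
eef_pos: [480.7, -20.9, 116.8]
tcp_rot: [-1.923, -2.478, 0.003]
contact_force: [-0.8, -0.4, -1.2]
grip_width: 0.598
```

Call:
arm_command(moves=[[[0, 0, 0], [-0.05, -0.02, 0], -1], [[0, 0, 0], [0, 0, 0], -1], [[0, 0, 0], [0, 0, 0], -1], [[0, 0, 0], [0, 0, 0], -1]])

```text
time: 14.3
eef_pos: [476.6, -33.5, 113.8]
tcp_rot: [-1.927, -2.468, 0.006]
contact_force: [-0.2, -0.1, -0.5]
grip_width: 0.594
```

```bash
python3 -c "
from h import *
go(483,-29,49.9,.239)"
```

```text
t 14.3 pos [476.6 -33.5 113.8] phi 0.245 tilt [-0.01   0.004] F [-0.2 -0.1 -0.5] w 0.594 | d mm [  6.4   4.5 -63.9] | shift [0.012 0.039 0.319]
turn [-0.012 -0.008  0.008] shift after turn [0.015 0.036 0.319]
```

Call:
arm_command(moves=[[[-0.012, -0.008, 0.008], [0.015, 0.036, 0.04], -1], [[0, 0, 0], [0, 0, 0.09], -1], [[0, 0, 0], [0, 0, 0.09], -1], [[0, 0, 0], [0, 0, 0.04], -1], [[0, 0, 0], [0, 0, 0], -1], [[0, 0, 0], [0, 0, 0], -1]])

```text
time: 14.9
eef_pos: [485.7, -21.1, 61.6]
tcp_rot: [1.924, 2.48, 0.005]
contact_force: [0.6, -0.0, -0.6]
grip_width: 0.6
```

```bash
python3 -c "
from h import *
go(483,-29,49.9,.239)"
```

```text
t 14.9 pos [485.7 -21.1  61.6] phi 0.251 tilt [0.004 0.001] F [ 0.6 -0.  -0.6] w 0.6 | d mm [ -2.7  -7.9 -11.7] | shift [-0.035 -0.023  0.059]
turn [0.005 0.    0.016] shift after turn [-0.035 -0.022  0.059]
```

Call:
arm_command(moves=[[[0.005, 0, 0.016], [-0.035, -0.02, 0.02], -1], [[0, 0, 0], [0, 0, 0.02], -1], [[0, 0, 0], [0, 0, 0.01], -1], [[0, 0, 0], [0, 0, 0], -1]])

```text
time: 15.3
eef_pos: [485.0, -29.7, 52.9]
tcp_rot: [1.94, 2.467, 0.002]
contact_force: [-1.3, -0.6, -1.2]
grip_width: 0.595
```

```bash
python3 -c "
from h import *
go(483,-29,49.9,.239)"
```

```text
t 15.3 pos [485.  -29.7  52.9] phi 0.238 tilt [ 0.003 -0.001] F [-1.3 -0.6 -1.2] w 0.595 | d mm [-2.   0.7 -3. ] | shift [ 0.006 -0.009  0.015]
turn [ 0.004  0.003 -0.001] shift after turn [ 0.006 -0.009  0.015]
```

Call:
arm_command(moves=[[[0.004, 0.003, 0], [0, -0.005, 0.015], -1], [[0, 0, 0], [0, 0, 0.007], -1], [[0, 0, 0], [0, 0, 0], -1]])

```text
time: 15.6
eef_pos: [484.5, -30.5, 50.1]
tcp_rot: [1.942, 2.468, 0.001]
contact_force: [0.3, -0.1, -0.7]
grip_width: 0.595
```

```bash
python3 -c "
from h import *
go(483,-29,49.9,.239)"
```

```text
t 15.6 pos [484.5 -30.5  50.1] phi 0.237 tilt [ 0.001 -0.   ] F [ 0.3 -0.1 -0.7] w 0.595 | d mm [-1.5  1.5 -0.2] | shift [ 0.009 -0.005  0.001]
turn [ 0.001  0.001 -0.002] shift after turn [ 0.009 -0.005  0.001]
```

Call:
arm_command(moves=[[[0, 0, 0], [0, 0, 0.005], -1], [[0, 0, 0], [0, 0, 0], -1], [[0, 0, 0], [0, 0, 0], 1], [[0, 0, 0], [0, 0, 0], 1], [[0, 0, 0], [0, 0, 0], 1], [[0, 0, 0], [0, 0, 0], 1], [[0, 0, 0], [0, 0, 0], 1], [[0, 0, 0], [0, 0, 0], 1]])

```text
time: 16.4
eef_pos: [484.7, -30.8, 49.1]
tcp_rot: [1.942, 2.468, 0.001]
contact_force: [0.4, 0.0, -0.6]
grip_width: 1.002
```

Call:
arm_command(moves=[[[0, 0, 0], [0, 0, -0.05], 1], [[0, 0, 0], [0, 0, -0.15], 1], [[0, 0, 0], [0, 0, -0.2], 1], [[0, 0, 0], [0, 0, -0.15], 1], [[0, 0, 0], [0, 0, 0], 1], [[0, 0, 0], [0, 0, 0], 1]])

```text
time: 17.0
eef_pos: [483.7, -30.5, 165.5]
tcp_rot: [1.943, 2.468, 0.0]
contact_force: [-1.5, 0.0, -0.2]
grip_width: 1.0
```

```bash
python3 -c "
from h import *
go(555.6,274.5,140,.239+np.pi/2)"
```

```text
t 17.0 pos [483.7 -30.5 165.5] phi 0.237 tilt [ 0. -0.] F [-1.5  0.  -0.2] w 1.0 | d mm [ 71.9 305.  -25.5] | shift [1.398 0.708 0.127]
turn [ 0.000e+00  1.000e-03 -2.002e+00] shift after turn [-0.71   1.397  0.127]
```

Call:
arm_command(moves=[[[0, 0, 0], [0.2, 0.1, 0], 1], [[0, 0, 0], [0.2, 0.1, 0], 1], [[0, 0, 0], [0.2, 0.1, 0], 1], [[0, 0, 0], [0.2, 0.1, 0], 1], [[0, 0, 0], [0.2, 0.1, 0], 1], [[0, 0, 0], [0.2, 0.1, 0], 1], [[0, 0, 0], [0.15, 0.08, 0], 1], [[0, 0, 0], [0, 0, 0], 1]])

```text
time: 17.8
eef_pos: [553.5, 271.9, 157.7]
tcp_rot: [-1.951, -2.458, 0.011]
contact_force: [0.1, -0.2, -0.3]
grip_width: 1.001
```

Call:
arm_command(moves=[[[0, 0, -0.18], [0, 0, 0], 1], [[0, 0, -0.18], [0, 0, 0], 1], [[0, 0, -0.18], [0, 0, 0], 1], [[0, 0, -0.18], [0, 0, 0], 1], [[0, 0, -0.18], [0, 0, 0], 1], [[0, 0, -0.18], [0, 0, 0], 1], [[0, 0, -0.18], [0, 0, 0], 1], [[0, 0, -0.18], [0, 0, 0], 1]])

```text
time: 18.6
eef_pos: [546.4, 266.6, 147.2]
tcp_rot: [-0.258, -3.106, 0.021]
contact_force: [-0.1, -0.6, -0.4]
grip_width: 0.999
```

Call:
arm_command(moves=[[[0, 0, -0.18], [0, 0, 0], 1], [[0, 0, -0.18], [0, 0, 0], 1], [[0, 0, -0.12], [0, 0, 0], 1], [[0, 0, 0], [0, 0, 0], 1], [[0, 0, 0], [0, 0, 0], 1], [[0, 0, 0], [0, 0, 0], 1]])

```text
time: 19.2
eef_pos: [542.2, 260.8, 141.7]
tcp_rot: [0.343, -3.084, 0.019]
contact_force: [-0.4, -0.2, 0.1]
grip_width: 1.004
```

Run:
```python
from h import *
go(555.6,274.5,120,.239+np.pi/2)
c=env.read_camera("top"); np.savez("pics/top1.npz",**c)
crop(c,130,160,200,120,4,"t1")
```

```text
t 19.2 pos [542.2 260.8 141.7] phi 1.792 tilt [-0.037 -0.016] F [-0.4 -0.2  0.1] w 1.004 | d mm [ 13.4  13.7 -21.7] | shift [-0.084  0.053  0.105]
turn [-0.009 -0.05  -0.023] shift after turn [-0.081  0.051  0.108]
```

View pics/t1.png

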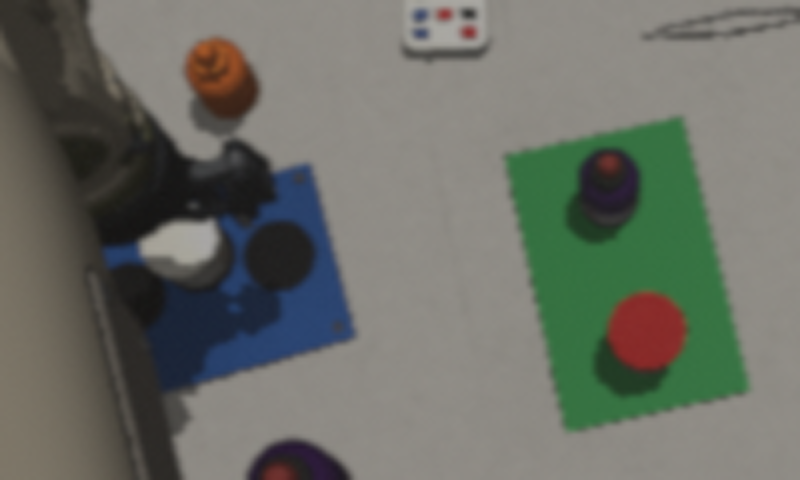

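Violet at (610,185) and red at (647,332) both stand on the mat. The vacated right pad is centred at (280,256), so I'll use it as a check.

Run:
```python
from h import *
c=dict(np.load("pics/top1.npz"))
f=lambda u,v,z:px(c,130+(u+.5)/4-.5,160+(v+.5)/4-.5,z)
print(f(280,256,6),f(647,332,65))
```

```text
[554.1487518 219.4022353   6.       ] [482.18448867 -30.17054154  65.        ]
```

Call:
arm_command(moves=[[[-0.009, -0.05, -0.023], [-0.082, 0.052, 0.05], 1], [[0, 0, 0], [0, 0, 0.05], 1], [[0, 0, 0], [0, 0, 0], 1], [[0, 0, 0], [0, 0, 0], 1]])

```text
time: 19.65
eef_pos: [555.0, 273.7, 120.1]
tcp_rot: [0.37, -3.118, 0.002]
contact_force: [-0.1, 0.1, -0.0]
grip_width: 0.999
```

```bash
python3 -c "
from h import *
go(556.2,274.8,52,.239+np.pi/2)"
```

```text
t 19.65 pos [555.  273.7 120.1] phi 1.807 tilt [-0.001 -0.001] F [-0.1  0.1 -0. ] w 0.999 | d mm [  1.2   1.1 -68.1] | shift [-0.008  0.004  0.34 ]
turn [-0.001 -0.002 -0.004] shift after turn [-0.007  0.004  0.34 ]
```

Call:
arm_command(moves=[[[0, 0, 0], [-0.007, 0.004, 0.05], 1], [[0, 0, 0], [0, 0, 0.1], 1], [[0, 0, 0], [0, 0, 0.1], 1], [[0, 0, 0], [0, 0, 0.04], 1], [[0, 0, 0], [0, 0, 0], 1], [[0, 0, 0], [0, 0, 0], 1]])

```text
time: 20.25
eef_pos: [556.5, 274.1, 60.4]
tcp_rot: [0.367, -3.119, 0.003]
contact_force: [0.2, 0.3, 0.4]
grip_width: 1.002
```

```bash
python3 -c "
from h import *
go(556.2,274.8,52,.239+np.pi/2)"
```

```text
t 20.25 pos [556.5 274.1  60.4] phi 1.805 tilt [-0.001 -0.002] F [0.2 0.3 0.4] w 1.002 | d mm [-0.3  0.7 -8.4] | shift [0.    0.004 0.042]
turn [-0.002 -0.002 -0.006] shift after turn [0.001 0.004 0.042]
```

Call:
arm_command(moves=[[[0, 0, -0.005], [0, 0.003, 0.025], 1], [[0, 0, 0], [0, 0, 0.02], 1], [[0, 0, 0], [0, 0, 0], -1], [[0, 0, 0], [0, 0, 0], -1], [[0, 0, 0], [0, 0, 0], -1], [[0, 0, 0], [0, 0, 0], -1], [[0, 0, 0], [0, 0, 0], -1], [[0, 0, 0], [0, 0, 0], -1]], newtons=40)

```text
time: 21.05
eef_pos: [558.4, 275.5, 53.9]
tcp_rot: [-0.373, 3.116, -0.001]
contact_force: [-0.4, 0.8, -0.7]
grip_width: 0.593
```

Call:
arm_command(moves=[[[0, 0, 0], [0, 0, 0], -1]])

```text
time: 21.15
eef_pos: [558.3, 275.4, 53.8]
tcp_rot: [-0.373, 3.116, -0.001]
contact_force: [0.4, -0.0, -0.5]
grip_width: 0.593
```

```bash
python3 -c "
from h import *
go(543,-292,150,.239+np.pi/2)"
```

```text
t 21.15 pos [558.3 275.4  53.8] phi 1.809 tilt [ 0.003 -0.   ] F [ 0.4 -0.  -0.5] w 0.593 | d mm [ -15.3 -567.4   96.2] | shift [ 0.742 -2.74  -0.48 ]
turn [-0.001  0.004 -0.001] shift after turn [ 0.746 -2.738 -0.481]
```

Call:
arm_command(moves=[[[0, 0, 0], [0, 0, -0.03], -1], [[0, 0, 0], [0, 0, -0.08], -1], [[0, 0, 0], [0, 0, -0.15], -1], [[0, 0, 0], [0, 0, -0.18], -1], [[0, 0, 0], [0, 0, -0.18], -1], [[0, 0, 0], [0, 0, -0.15], -1], [[0, 0, 0], [0, 0, 0], -1], [[0, 0, 0], [0, 0, 0], -1]])

```text
time: 21.95
eef_pos: [556.3, 274.9, 214.5]
tcp_rot: [-0.373, 3.119, -0.002]
contact_force: [-1.5, -0.5, -0.4]
grip_width: 0.591
```

```bash
python3 -c "
from h import *
go(543,-292,200,.239+np.pi/2)"
```

```text
t 21.95 pos [556.3 274.9 214.5] phi 1.809 tilt [ 0.001 -0.001] F [-1.5 -0.5 -0.4] w 0.591 | d mm [ -13.3 -566.9  -14.5] | shift [ 0.733 -2.739  0.076]
turn [-0.002  0.    -0.001] shift after turn [ 0.736 -2.738  0.073]
```

Call:
arm_command(moves=[[[0, 0, 0], [0.03, -0.11, 0], -1], [[0, 0, 0], [0.05, -0.19, 0], -1], [[0, 0, 0], [0.057, -0.21, 0], -1], [[0, 0, 0], [0.057, -0.21, 0], -1], [[0, 0, 0], [0.057, -0.21, 0], -1], [[0, 0, 0], [0.057, -0.21, 0], -1], [[0, 0, 0], [0.057, -0.21, 0], -1], [[0, 0, 0], [0.057, -0.21, 0], -1]])

```text
time: 22.75
eef_pos: [543.8, -52.9, 204.9]
tcp_rot: [0.391, -3.105, -0.003]
contact_force: [0.5, -0.4, -0.9]
grip_width: 0.589
```

```bash
python3 -c "
from h import *
go(543,-292,200,.239+np.pi/2)"
```

```text
t 22.75 pos [543.8 -52.9 204.9] phi 1.821 tilt [-0.012  0.001] F [ 0.5 -0.4 -0.9] w 0.589 | d mm [  -0.8 -239.1   -4.9] | shift [ 0.3   -1.157  0.024]
turn [ 0.004 -0.015  0.014] shift after turn [ 0.287 -1.161  0.025]
```

Call:
arm_command(moves=[[[0.004, -0.015, 0.014], [0.05, -0.2, 0], -1], [[0, 0, 0], [0.05, -0.21, 0], -1], [[0, 0, 0], [0.05, -0.21, 0], -1], [[0, 0, 0], [0.05, -0.21, 0.02], -1], [[0, 0, 0], [0.04, -0.16, 0.05], -1], [[0, 0, 0], [0.02, -0.08, 0.05], -1], [[0, 0, 0], [0, 0, 0], -1], [[0, 0, 0], [0, 0, 0], -1]])

```text
time: 23.55
eef_pos: [536.7, -284.7, 168.7]
tcp_rot: [0.36, -3.109, -0.015]
contact_force: [-0.3, -0.0, -0.8]
grip_width: 0.591
```

```bash
python3 -c "
from h import *
c=dict(np.load('pics/top0.npz')); print(px(c,549*.7,315*.7,8))
go(543,-292,52,.239+np.pi/2)"
```

```text
[ 542.19511147 -292.83635248    8.        ]
t 23.55 pos [ 536.7 -284.7  168.7] phi 1.802 tilt [-0.013  0.008] F [-0.3 -0.  -0.8] w 0.591 | d mm [   6.3   -7.3 -116.7] | shift [-0.028 -0.049  0.583]
turn [ 0.014 -0.013 -0.01 ] shift after turn [-0.022 -0.043  0.583]
```

Call:
arm_command(moves=[[[0.014, -0.013, -0.01], [-0.022, -0.043, 0.05], -1], [[0, 0, 0], [0, 0, 0.12], -1], [[0, 0, 0], [0, 0, 0.13], -1], [[0, 0, 0], [0, 0, 0.12], -1], [[0, 0, 0], [0, 0, 0.05], -1], [[0, 0, 0], [0, 0, 0], -1], [[0, 0, 0], [0, 0, 0], -1]])

```text
time: 24.25
eef_pos: [545.5, -280.5, 74.7]
tcp_rot: [-0.395, 3.115, 0.003]
contact_force: [1.5, -0.3, -0.5]
grip_width: 0.592
```

```bash
python3 -c "
from h import *
go(543,-292,52,.239+np.pi/2)"
```

```text
t 24.25 pos [ 545.5 -280.5   74.7] phi 1.823 tilt [0.002 0.002] F [ 1.5 -0.3 -0.5] w 0.592 | d mm [ -2.5 -11.5 -22.7] | shift [ 0.027 -0.053  0.113]
turn [0.002 0.003 0.017] shift after turn [ 0.026 -0.053  0.114]
```

Call:
arm_command(moves=[[[0.002, 0.003, 0.017], [0.027, -0.053, 0], -1], [[0, 0, 0], [0, 0, 0.05], -1], [[0, 0, 0], [0, 0, 0.04], -1], [[0, 0, 0], [0, 0, 0.01], -1], [[0, 0, 0], [0, 0, 0], -1]])

```text
time: 24.75
eef_pos: [545.0, -294.6, 57.1]
tcp_rot: [-0.372, 3.115, -0.008]
contact_force: [0.1, -0.2, -0.6]
grip_width: 0.59
```

```bash
python3 -c "
from h import *
go(543,-292,52,.239+np.pi/2)"
```

```text
t 24.75 pos [ 545.  -294.6   57.1] phi 1.809 tilt [ 0.005 -0.004] F [ 0.1 -0.2 -0.6] w 0.59 | d mm [-2.   2.6 -5.1] | shift [0.007 0.015 0.025]
turn [-0.007  0.005 -0.002] shift after turn [0.007 0.015 0.025]
```

Call:
arm_command(moves=[[[-0.007, 0.005, 0], [0.007, 0.013, 0.015], -1], [[0, 0, 0], [0, 0, 0.013], -1], [[0, 0, 0], [0, 0, 0.005], -1], [[0, 0, 0], [0, 0, 0], -1]])

```text
time: 25.15
eef_pos: [543.4, -292.3, 51.9]
tcp_rot: [-0.373, 3.118, -0.0]
contact_force: [-0.1, 0.7, -0.5]
grip_width: 0.589
```

```bash
python3 -c "
from h import *
go(543,-292,52,.239+np.pi/2)"
```

```text
t 25.15 pos [ 543.4 -292.3   51.9] phi 1.809 tilt [0.001 0.   ] F [-0.1  0.7 -0.5] w 0.589 | d mm [-0.4  0.3  0.1] | shift [ 0.002  0.002 -0.   ]
turn [-0.     0.002 -0.001] shift after turn [ 0.002  0.002 -0.   ]
```

Call:
arm_command(moves=[[[0, 0, 0], [0, 0, 0.006], -1], [[0, 0, 0], [0, 0, 0], -1], [[0, 0, 0], [0, 0, 0], 1], [[0, 0, 0], [0, 0, 0], 1], [[0, 0, 0], [0, 0, 0], 1], [[0, 0, 0], [0, 0, 0], 1], [[0, 0, 0], [0, 0, 0], 1], [[0, 0, 0], [0, 0, 0], 1]])

```text
time: 25.95
eef_pos: [543.8, -292.3, 50.7]
tcp_rot: [-0.373, 3.118, -0.001]
contact_force: [0.1, -0.4, -0.5]
grip_width: 1.0
```

Call:
arm_command(moves=[[[0, 0, 0], [0, 0, -0.05], 1], [[0, 0, 0], [0, 0, -0.15], 1], [[0, 0, 0], [0, 0, -0.2], 1], [[0, 0, 0], [0, 0, -0.2], 1], [[0, 0, 0], [0, 0, -0.05], 1], [[0, 0, 0], [0, 0, 0], 1], [[0, 0, 0], [0, 0, 0], 1]])

```text
time: 26.65
eef_pos: [542.7, -291.7, 187.2]
tcp_rot: [-0.373, 3.118, 0.001]
contact_force: [0.1, 0.4, 0.4]
grip_width: 0.999
```

Run:
```python
from h import *
go(484.5,-30.5,150,.238)
c=env.read_camera("scene"); crop(c,220,170,220,140,3.6,"s3")
```

```text
t 26.65 pos [ 542.7 -291.7  187.2] phi 1.809 tilt [0.001 0.001] F [0.1 0.4 0.4] w 0.999 | d mm [-58.2 261.2 -37.2] | shift [-0.025  1.338  0.186]
turn [1.e-03 1.e-03 2.e+00] shift after turn [1.338 0.025 0.186]
```

View pics/s3.png

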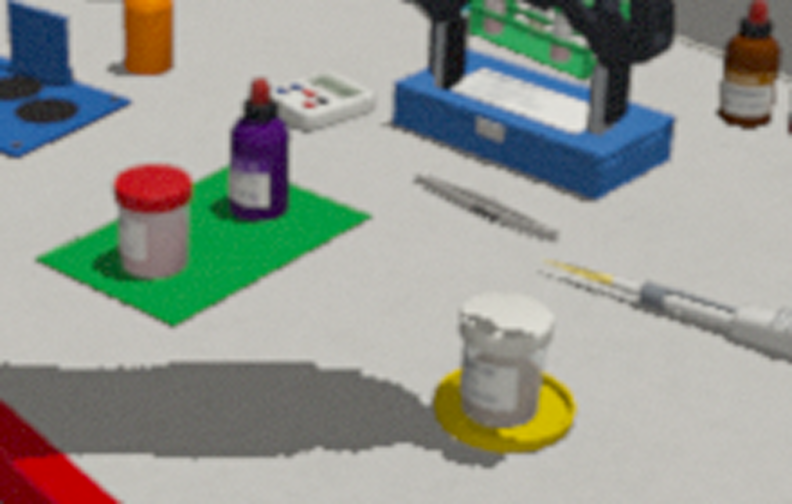

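The white jar stands flat in the dish at (503,360). Red (153,220) and violet (258,150) are upright on the mat.

Call:
arm_command(moves=[[[0, 0, 0.18], [0, 0, 0], 1], [[0, 0, 0.18], [0, 0, 0], 1], [[0, 0, 0.18], [0, 0, 0], 1], [[0, 0, 0.18], [0, 0, 0], 1], [[0, 0, 0.18], [0, 0, 0], 1], [[0, 0, 0.18], [0, 0, 0], 1], [[0, 0, 0.18], [0, 0, 0], 1], [[0, 0, 0.18], [0, 0, 0], 1]])

```text
time: 27.5
eef_pos: [535.4, -286.6, 170.2]
tcp_rot: [-1.408, -2.778, -0.008]
contact_force: [-0.2, 0.7, 0.3]
grip_width: 1.0
```

Call:
arm_command(moves=[[[0, 0, 0.18], [0, 0, 0], 1], [[0, 0, 0.18], [0, 0, 0], 1], [[0, 0, 0.15], [0, 0, 0], 1], [[0, 0, 0], [0, 0, 0], 1]])

```text
time: 27.9
eef_pos: [531.5, -283.9, 161.4]
tcp_rot: [-1.945, -2.413, 0.002]
contact_force: [-0.3, -0.6, -0.6]
grip_width: 0.996
```

```bash
python3 -c "
from h import *
go(484.5,-30.5,150,.238)"
```

```text
t 27.9 pos [ 531.5 -283.9  161.4] phi 0.214 tilt [-0.034  0.025] F [-0.3 -0.6 -0.6] w 0.996 | d mm [-47.  253.4 -11.4] | shift [1.285 0.041 0.097]
turn [-0.035 -0.041 -0.031] shift after turn [1.287 0.07  0.057]
```

Call:
arm_command(moves=[[[-0.035, -0.041, -0.031], [0.12, 0.005, -0.01], 1], [[0, 0, 0], [0.2, 0.01, 0], 1], [[0, 0, 0], [0.2, 0.01, 0], 1], [[0, 0, 0], [0.2, 0.01, 0], 1], [[0, 0, 0], [0.2, 0.01, 0], 1], [[0, 0, 0], [0.2, 0.01, 0], 1], [[0, 0, 0], [0.12, 0.005, 0], 1], [[0, 0, 0], [0, 0, 0], 1]])

```text
time: 28.7
eef_pos: [475.0, -31.6, 153.2]
tcp_rot: [-1.904, -2.479, 0.006]
contact_force: [-0.3, 1.0, 1.0]
grip_width: 1.001
```

Call:
arm_command(moves=[[[0, 0, 0], [0, 0, 0], 1], [[0, 0, 0], [0, 0, 0], 1]])

```text
time: 28.9
eef_pos: [474.6, -31.7, 152.2]
tcp_rot: [-1.898, -2.483, 0.007]
contact_force: [0.3, -0.1, 0.2]
grip_width: 0.995
```

```bash
python3 -c "
from h import *
go(484.5,-30.5,50,.238)"
```

```text
t 28.9 pos [474.6 -31.7 152.2] phi 0.266 tilt [-0.016  0.006] F [ 0.3 -0.1  0.2] w 0.995 | d mm [   9.9    1.2 -102.2] | shift [-0.012  0.057  0.51 ]
turn [-0.018 -0.013  0.035] shift after turn [-0.006  0.05   0.511]
```

Call:
arm_command(moves=[[[-0.018, -0.013, 0.035], [-0.006, 0.05, 0.03], 1], [[0, 0, 0], [0, 0, 0.11], 1], [[0, 0, 0], [0, 0, 0.07], 1], [[0, 0, 0], [0, 0, 0], 1], [[0, 0, 0], [0, 0, 0], 1]])

```text
time: 29.4
eef_pos: [487.3, -36.5, 108.4]
tcp_rot: [1.948, 2.462, -0.0]
contact_force: [-0.1, -0.1, 0.2]
grip_width: 0.997
```

```bash
python3 -c "
from h import *
go(484.5,-30.5,50,.238)"
```

```text
t 29.4 pos [487.3 -36.5 108.4] phi 0.232 tilt [ 0.002 -0.002] F [-0.1 -0.1  0.2] w 0.997 | d mm [ -2.8   6.  -58.4] | shift [ 0.033 -0.007  0.292]
turn [ 0.002  0.003 -0.007] shift after turn [ 0.032 -0.007  0.292]
```

Call:
arm_command(moves=[[[0.002, 0.003, -0.007], [0.03, -0.007, 0.02], 1], [[0, 0, 0], [0, 0, 0.09], 1], [[0, 0, 0], [0, 0, 0.09], 1], [[0, 0, 0], [0, 0, 0.05], 1], [[0, 0, 0], [0, 0, 0], 1], [[0, 0, 0], [0, 0, 0], 1]])

```text
time: 30.0
eef_pos: [487.2, -32.1, 60.2]
tcp_rot: [1.94, 2.465, 0.004]
contact_force: [-0.2, 1.0, -0.6]
grip_width: 0.999
```

```bash
python3 -c "
from h import *
go(484.5,-30.5,50,.238)"
```

```text
t 30.0 pos [487.2 -32.1  60.2] phi 0.237 tilt [ 0.005 -0.001] F [-0.2  1.  -0.6] w 0.999 | d mm [ -2.7   1.6 -10.2] | shift [ 0.011 -0.012  0.051]
turn [ 0.006  0.002 -0.001] shift after turn [ 0.011 -0.011  0.051]
```

Call:
arm_command(moves=[[[0.006, 0.002, 0], [0.011, -0.012, 0.025], 1], [[0, 0, 0], [0, -0.003, 0.025], 1], [[0, 0, 0], [0, 0, 0], 1]])

```text
time: 30.3
eef_pos: [484.8, -30.7, 51.2]
tcp_rot: [1.941, 2.467, 0.002]
contact_force: [-1.2, 0.6, -0.7]
grip_width: 1.001
```

Call:
arm_command(moves=[[[0, 0, 0], [0, 0, 0], -1], [[0, 0, 0], [0, 0, 0], -1], [[0, 0, 0], [0, 0, 0], -1], [[0, 0, 0], [0, 0, 0], -1], [[0, 0, 0], [0, 0, 0], -1], [[0, 0, 0], [0, 0, 0], -1], [[0, 0, 0], [0, 0, 0], -1]], newtons=40)

```text
time: 31.0
eef_pos: [485.2, -30.9, 51.9]
tcp_rot: [1.94, 2.466, 0.002]
contact_force: [-0.3, 0.2, -0.3]
grip_width: 0.599
```

```bash
python3 -c "
from h import *
go(484.5,-30.5,50,.238)"
```

```text
t 31.0 pos [485.2 -30.9  51.9] phi 0.237 tilt [ 0.004 -0.001] F [-0.3  0.2 -0.3] w 0.599 | d mm [-0.7  0.4 -1.9] | shift [ 0.003 -0.003  0.01 ]
turn [ 0.004  0.003 -0.001] shift after turn [ 0.003 -0.003  0.01 ]
```

Call:
arm_command(moves=[[[0.004, 0.003, 0], [0, 0, -0.03], -1], [[0, 0, 0], [0, 0, -0.08], -1], [[0, 0, 0], [0, 0, -0.13], -1], [[0, 0, 0], [0, 0, -0.13], -1], [[0, 0, 0], [0, 0, -0.1], -1], [[0, 0, 0], [0, 0, 0], -1], [[0, 0, 0], [0, 0, 0], -1]])

```text
time: 31.7
eef_pos: [484.3, -30.7, 150.0]
tcp_rot: [-1.941, -2.466, 0.001]
contact_force: [-0.3, -0.0, -1.3]
grip_width: 0.597
```

```bash
python3 -c "
from h import *
go(529.5,322.2,140,.239)"
```

```text
t 31.7 pos [484.3 -30.7 150. ] phi 0.237 tilt [-0.003  0.001] F [-0.3 -0.  -1.3] w 0.597 | d mm [ 45.2 352.9 -10. ] | shift [1.662 0.635 0.052]
turn [-0.003 -0.003 -0.002] shift after turn [1.661 0.637 0.05 ]
```

Call:
arm_command(moves=[[[0, 0, 0], [0.12, 0.045, 0], -1], [[0, 0, 0], [0.2, 0.075, 0], -1], [[0, 0, 0], [0.22, 0.085, 0], -1], [[0, 0, 0], [0.22, 0.085, 0], -1], [[0, 0, 0], [0.22, 0.085, 0], -1], [[0, 0, 0], [0.22, 0.085, 0], -1], [[0, 0, 0], [0.22, 0.085, 0], -1], [[0, 0, 0], [0.15, 0.06, 0], -1]])

```text
time: 32.5
eef_pos: [527.3, 309.4, 139.3]
tcp_rot: [-1.951, -2.45, 0.017]
contact_force: [1.2, -0.4, -0.3]
grip_width: 0.596
```

Call:
arm_command(moves=[[[0, 0, 0], [0.06, 0.025, 0], -1], [[0, 0, 0], [0, 0, 0], -1], [[0, 0, 0], [0, 0, 0], -1], [[0, 0, 0], [0, 0, 0], -1]])

```text
time: 32.9
eef_pos: [526.9, 323.8, 133.8]
tcp_rot: [-1.943, -2.452, 0.029]
contact_force: [-0.0, -0.8, -0.7]
grip_width: 0.598
```

```bash
python3 -c "
from h import *
go(529.5,322.2,54.5,.239)"
```

```text
t 32.9 pos [526.9 323.8 133.8] phi 0.23 tilt [-0.021 -0.006] F [-0.  -0.8 -0.7] w 0.598 | d mm [  2.6  -1.6 -79.3] | shift [-0.01   0.02   0.396]
turn [-0.028  0.002 -0.011] shift after turn [-0.011  0.011  0.397]
```

Call:
arm_command(moves=[[[-0.028, 0.002, -0.011], [-0.01, 0.011, 0.04], -1], [[0, 0, 0], [0, 0, 0.1], -1], [[0, 0, 0], [0, 0, 0.1], -1], [[0, 0, 0], [0, 0, 0.05], -1], [[0, 0, 0], [0, 0, 0], -1], [[0, 0, 0], [0, 0, 0], -1]])

```text
time: 33.5
eef_pos: [530.9, 312.9, 76.5]
tcp_rot: [1.954, 2.458, 0.001]
contact_force: [0.1, -0.4, -0.5]
grip_width: 0.599
```

```bash
python3 -c "
from h import *
go(529.5,322.2,54.5,.239)"
```

```text
t 33.5 pos [530.9 312.9  76.5] phi 0.227 tilt [ 0.002 -0.001] F [ 0.1 -0.4 -0.5] w 0.599 | d mm [ -1.4   9.3 -22. ] | shift [0.047 0.003 0.11 ]
turn [ 0.002  0.002 -0.015] shift after turn [0.047 0.004 0.11 ]
```

Call:
arm_command(moves=[[[0.002, 0.002, -0.015], [0.047, 0.003, 0], -1], [[0, 0, 0], [0, 0, 0.04], -1], [[0, 0, 0], [0, 0, 0.03], -1], [[0, 0, 0], [0, 0, 0.01], -1], [[0, 0, 0], [0, 0, 0], -1], [[0, 0, 0], [0, 0, 0], -1]])

```text
time: 34.1
eef_pos: [530.9, 323.8, 61.9]
tcp_rot: [1.938, 2.471, 0.006]
contact_force: [-1.3, -0.6, -0.8]
grip_width: 0.596
```

```bash
python3 -c "
from h import *
go(529.5,322.2,54.5,.239)"
```

```text
t 34.1 pos [530.9 323.8  61.9] phi 0.24 tilt [0.004 0.002] F [-1.3 -0.6 -0.8] w 0.596 | d mm [-1.4 -1.6 -7.4] | shift [-0.006 -0.009  0.037]
turn [ 0.005 -0.002  0.002] shift after turn [-0.006 -0.009  0.037]
```

Call:
arm_command(moves=[[[0.005, -0.002, 0], [-0.006, -0.009, 0.015], -1], [[0, 0, 0], [0, 0, 0.015], -1], [[0, 0, 0], [0, 0, 0.006], -1], [[0, 0, 0], [0, 0, 0], -1]])

```text
time: 34.5
eef_pos: [529.6, 322.3, 55.0]
tcp_rot: [1.939, 2.471, 0.001]
contact_force: [0.2, -0.2, 0.3]
grip_width: 0.598
```

```bash
python3 -c "
from h import *
go(529.5,322.2,54.5,.239)"
```

```text
t 34.5 pos [529.6 322.3  55. ] phi 0.241 tilt [0.001 0.   ] F [ 0.2 -0.2  0.3] w 0.598 | d mm [-0.1 -0.1 -0.5] | shift [-0.    -0.001  0.002]
turn [0.001 0.    0.002] shift after turn [-0.    -0.001  0.002]
```

Seated: fz went from −1.3 to about +0.3. I'll release.

Call:
arm_command(moves=[[[0, 0, 0], [0, 0, 0.002], -1], [[0, 0, 0], [0, 0, 0], 1], [[0, 0, 0], [0, 0, 0], 1], [[0, 0, 0], [0, 0, 0], 1], [[0, 0, 0], [0, 0, 0], 1], [[0, 0, 0], [0, 0, 0], 1], [[0, 0, 0], [0, 0, 0], 1]])

```text
time: 35.2
eef_pos: [530.0, 322.3, 54.7]
tcp_rot: [1.939, 2.471, 0.002]
contact_force: [0.2, -0.3, 0.5]
grip_width: 0.997
```

Call:
arm_command(moves=[[[0, 0, 0], [0, 0, -0.05], 1], [[0, 0, 0], [0, 0, -0.15], 1], [[0, 0, 0], [0, 0, -0.2], 1], [[0, 0, 0], [0, 0, -0.2], 1], [[0, 0, 0], [0, 0, -0.1], 1], [[0, 0, 0], [0, 0, 0], 1], [[0, 0, 0], [0, 0, 0], 1]])

```text
time: 35.9
eef_pos: [528.9, 321.9, 202.3]
tcp_rot: [1.939, 2.471, 0.001]
contact_force: [-0.6, -0.4, -0.5]
grip_width: 1.001
```

```bash
python3 -c "
from h import *
go(586.4,-10.8,180,.238)"
```

```text
t 35.9 pos [528.9 321.9 202.3] phi 0.24 tilt [ 0.001 -0.   ] F [-0.6 -0.4 -0.5] w 1.001 | d mm [  57.5 -332.7  -22.3] | shift [-1.684 -0.117  0.112]
turn [0.001 0.    0.003] shift after turn [-1.684 -0.113  0.111]
```

Call:
arm_command(moves=[[[0, 0, 0], [-0.12, -0.01, 0], 1], [[0, 0, 0], [-0.2, -0.015, 0], 1], [[0, 0, 0], [-0.22, -0.015, 0], 1], [[0, 0, 0], [-0.22, -0.015, 0], 1], [[0, 0, 0], [-0.22, -0.015, 0], 1], [[0, 0, 0], [-0.22, -0.015, 0], 1], [[0, 0, 0], [-0.22, -0.015, 0], 1], [[0, 0, 0], [-0.18, -0.015, 0], 1]])

```text
time: 36.7
eef_pos: [578.6, 0.0, 189.2]
tcp_rot: [-1.917, -2.473, 0.015]
contact_force: [0.8, 1.2, -0.2]
grip_width: 1.0
```

Call:
arm_command(moves=[[[0, 0, 0], [-0.05, 0, 0], 1], [[0, 0, 0], [0, 0, 0], 1], [[0, 0, 0], [0, 0, 0], 1], [[0, 0, 0], [0, 0, 0], 1]])

```text
time: 37.1
eef_pos: [578.7, -12.6, 184.0]
tcp_rot: [-1.92, -2.461, 0.021]
contact_force: [-0.9, 0.8, 0.7]
grip_width: 1.0
```

```bash
python3 -c "
from h import *
go(586.4,-10.8,44.1,.238)"
```

```text
t 37.1 pos [578.7 -12.6 184. ] phi 0.246 tilt [-0.024  0.002] F [-0.9  0.8  0.7] w 1.0 | d mm [   7.7    1.8 -139.9] | shift [-0.006  0.056  0.698]
turn [-0.03 -0.01  0.01] shift after turn [-0.     0.039  0.699]
```

Call:
arm_command(moves=[[[-0.03, -0.01, 0.01], [-0.003, 0.039, 0], 1], [[0, 0, 0], [0, 0, 0.1], 1], [[0, 0, 0], [0, 0, 0.08], 1], [[0, 0, 0], [0, 0, 0], 1], [[0, 0, 0], [0, 0, 0], 1]])

```text
time: 37.6
eef_pos: [588.5, -4.1, 148.4]
tcp_rot: [1.928, 2.472, 0.008]
contact_force: [0.1, -0.3, 0.9]
grip_width: 0.996
```

```bash
python3 -c "
from h import *
go(586.4,-10.8,44.1,.238)"
```

```text
t 37.6 pos [588.5  -4.1 148.4] phi 0.246 tilt [0.008 0.   ] F [ 0.1 -0.3  0.9] w 0.996 | d mm [  -2.1   -6.7 -104.3] | shift [-0.029 -0.022  0.521]
turn [0.011 0.002 0.01 ] shift after turn [-0.03  -0.018  0.521]
```

Call:
arm_command(moves=[[[0.011, 0.002, 0.01], [-0.03, -0.018, 0], 1], [[0, 0, 0], [0, 0, 0.09], 1], [[0, 0, 0], [0, 0, 0.12], 1], [[0, 0, 0], [0, 0, 0.12], 1], [[0, 0, 0], [0, 0, 0.06], 1], [[0, 0, 0], [0, 0, 0], 1], [[0, 0, 0], [0, 0, 0], 1]])

```text
time: 38.3
eef_pos: [591.7, -12.2, 75.8]
tcp_rot: [1.936, 2.461, 0.007]
contact_force: [0.2, 0.4, 0.4]
grip_width: 0.998
```

```bash
python3 -c "
from h import *
go(586.4,-10.8,44.1,.238)"
```

```text
t 38.3 pos [591.7 -12.2  75.8] phi 0.238 tilt [ 0.011 -0.003] F [0.2 0.4 0.4] w 0.998 | d mm [ -5.3   1.4 -31.7] | shift [ 0.014 -0.026  0.158]
turn [ 0.013  0.007 -0.   ] shift after turn [ 0.013 -0.024  0.159]
```

Call:
arm_command(moves=[[[0.013, 0.007, 0], [0.013, -0.024, 0.02], 1], [[0, 0, 0], [0, 0, 0.06], 1], [[0, 0, 0], [0, 0, 0.05], 1], [[0, 0, 0], [0, 0, 0.02], 1], [[0, 0, 0], [0, 0, 0], 1]])

```text
time: 38.8
eef_pos: [588.2, -11.1, 46.5]
tcp_rot: [1.94, 2.467, 0.003]
contact_force: [0.6, -0.2, -1.0]
grip_width: 0.998
```

```bash
python3 -c "
from h import *
go(586.4,-10.8,44.1,.238)"
```

```text
t 38.8 pos [588.2 -11.1  46.5] phi 0.238 tilt [ 0.004 -0.001] F [ 0.6 -0.2 -1. ] w 0.998 | d mm [-1.8  0.3 -2.4] | shift [ 0.003 -0.009  0.012]
turn [ 0.004  0.002 -0.   ] shift after turn [ 0.003 -0.009  0.012]
```

Call:
arm_command(moves=[[[0.004, 0.002, 0], [0.002, -0.009, 0.012], 1], [[0, 0, 0], [0, 0, 0], -1], [[0, 0, 0], [0, 0, 0], -1], [[0, 0, 0], [0, 0, 0], -1], [[0, 0, 0], [0, 0, 0], -1], [[0, 0, 0], [0, 0, 0], -1], [[0, 0, 0], [0, 0, 0], -1], [[0, 0, 0], [0, 0, 0], -1]], newtons=40)

```text
time: 39.6
eef_pos: [586.5, -11.1, 44.3]
tcp_rot: [1.942, 2.469, 0.001]
contact_force: [0.4, 0.5, -0.9]
grip_width: 0.472
```

```bash
python3 -c "
from h import *
go(554.2,219.2,46,.239)"
```

```text
t 39.6 pos [586.5 -11.1  44.3] phi 0.238 tilt [0. 0.] F [ 0.4  0.5 -0.9] w 0.472 | d mm [-32.3 230.3   1.7] | shift [ 1.157  0.114 -0.008]
turn [ 0.001 -0.    -0.002] shift after turn [ 1.157  0.116 -0.009]
```

Call:
arm_command(moves=[[[0, 0, 0], [0, 0, -0.03], -1], [[0, 0, 0], [0, 0, -0.08], -1], [[0, 0, 0], [0, 0, -0.12], -1], [[0, 0, 0], [0, 0, -0.12], -1], [[0, 0, 0], [0, 0, -0.08], -1], [[0, 0, 0], [0, 0, 0], -1], [[0, 0, 0], [0, 0, 0], -1]])

```text
time: 40.3
eef_pos: [585.1, -10.9, 133.4]
tcp_rot: [-1.941, -2.467, 0.002]
contact_force: [0.4, -0.3, -1.4]
grip_width: 0.473
```

```bash
python3 -c "
from h import *
go(554.2,219.2,120,.239)"
```

```text
t 40.3 pos [585.1 -10.9 133.4] phi 0.238 tilt [-0.003  0.001] F [ 0.4 -0.3 -1.4] w 0.473 | d mm [-30.9 230.1 -13.4] | shift [1.155 0.121 0.068]
turn [-0.003 -0.001 -0.002] shift after turn [1.154 0.122 0.067]
```

Placing TCP z will be 47.3, since the caddy plate is 3 mm above the mat top.

Call:
arm_command(moves=[[[0, 0, 0], [0.12, 0.015, 0], -1], [[0, 0, 0], [0.2, 0.02, 0], -1], [[0, 0, 0], [0.21, 0.022, 0], -1], [[0, 0, 0], [0.21, 0.022, 0], -1], [[0, 0, 0], [0.2, 0.02, 0], -1], [[0, 0, 0], [0.12, 0.015, 0], -1], [[0, 0, 0], [0.04, 0.005, 0], -1], [[0, 0, 0], [0, 0, 0], -1]])

```text
time: 41.1
eef_pos: [552.0, 213.9, 123.7]
tcp_rot: [-1.941, -2.457, 0.016]
contact_force: [0.5, -1.2, -0.9]
grip_width: 0.472
```

Call:
arm_command(moves=[[[0, 0, 0], [0, 0, 0], -1], [[0, 0, 0], [0, 0, 0], -1]])

```text
time: 41.3
eef_pos: [551.6, 212.2, 122.5]
tcp_rot: [-1.942, -2.455, 0.02]
contact_force: [-0.0, -0.2, -1.3]
grip_width: 0.471
```

```bash
python3 -c "
from h import *
go(554.2,219.2,47.3,.239)"
```

```text
t 41.3 pos [551.6 212.2 122.5] phi 0.232 tilt [-0.016 -0.003] F [-0.  -0.2 -1.3] w 0.471 | d mm [  2.6   7.  -75.2] | shift [0.031 0.027 0.375]
turn [-0.021 -0.001 -0.009] shift after turn [0.031 0.021 0.376]
```

Call:
arm_command(moves=[[[-0.021, -0.001, -0.009], [0.031, 0.02, 0.03], -1], [[0, 0, 0], [0, 0, 0.09], -1], [[0, 0, 0], [0, 0, 0.1], -1], [[0, 0, 0], [0, 0, 0.05], -1], [[0, 0, 0], [0, 0, 0], -1], [[0, 0, 0], [0, 0, 0], -1]])

```text
time: 41.9
eef_pos: [557.1, 211.7, 67.9]
tcp_rot: [1.952, 2.458, 0.001]
contact_force: [0.1, 0.3, -0.8]
grip_width: 0.468
```

```bash
python3 -c "
from h import *
go(554.2,219.2,47.3,.239)"
```

```text
t 41.9 pos [557.1 211.7  67.9] phi 0.228 tilt [ 0.003 -0.001] F [ 0.1  0.3 -0.8] w 0.468 | d mm [ -2.9   7.5 -20.6] | shift [ 0.04  -0.006  0.103]
turn [ 0.003  0.002 -0.014] shift after turn [ 0.04  -0.005  0.103]
```

Call:
arm_command(moves=[[[0.003, 0.002, -0.014], [0.04, -0.006, 0.01], -1], [[0, 0, 0], [0, 0, 0.035], -1], [[0, 0, 0], [0, 0, 0.025], -1], [[0, 0, 0], [0, 0, 0.01], -1], [[0, 0, 0], [0, 0, 0], -1]])

```text
time: 42.4
eef_pos: [555.7, 220.2, 53.1]
tcp_rot: [1.938, 2.47, 0.005]
contact_force: [0.1, 0.4, -1.0]
grip_width: 0.472
```

```bash
python3 -c "
from h import *
go(554.2,219.2,47.3,.239)"
```

```text
t 42.4 pos [555.7 220.2  53.1] phi 0.24 tilt [0.004 0.001] F [ 0.1  0.4 -1. ] w 0.472 | d mm [-1.5 -1.  -5.8] | shift [-0.003 -0.009  0.029]
turn [0.005 0.    0.001] shift after turn [-0.003 -0.009  0.029]
```

Call:
arm_command(moves=[[[0.005, 0, 0], [-0.003, -0.009, 0.012], -1], [[0, 0, 0], [0, 0, 0.013], -1], [[0, 0, 0], [0, 0, 0.006], -1], [[0, 0, 0], [0, 0, 0], -1]])

```text
time: 42.8
eef_pos: [554.3, 219.3, 47.3]
tcp_rot: [1.939, 2.471, 0.001]
contact_force: [-1.2, 0.1, -0.5]
grip_width: 0.467
```

```bash
python3 -c "
from h import *
go(554.2,219.2,47.3,.239)"
```

```text
t 42.8 pos [554.3 219.3  47.3] phi 0.24 tilt [0.001 0.   ] F [-1.2  0.1 -0.5] w 0.467 | d mm [-0.1 -0.1 -0. ] | shift [-0. -0.  0.]
turn [ 0.001 -0.     0.002] shift after turn [-0. -0.  0.]
```

Exactly on target, so I'll release, rise, and back off toward −y so the view is clear.

Call:
arm_command(moves=[[[0, 0, 0], [0, 0, 0.003], -1], [[0, 0, 0], [0, 0, 0], 1], [[0, 0, 0], [0, 0, 0], 1], [[0, 0, 0], [0, 0, 0], 1], [[0, 0, 0], [0, 0, 0], 1], [[0, 0, 0], [0, 0, 0], 1], [[0, 0, 0], [0, 0, 0], 1]])

```text
time: 43.5
eef_pos: [555.1, 219.4, 47.2]
tcp_rot: [1.938, 2.47, 0.003]
contact_force: [-0.4, -0.3, -0.2]
grip_width: 1.003
```

Call:
arm_command(moves=[[[0, 0, 0], [0, 0, -0.05], 1], [[0, 0, 0], [0, 0, -0.15], 1], [[0, 0, 0], [0, 0, -0.2], 1], [[0, 0, 0], [0, 0, -0.2], 1], [[0, 0, 0], [0, 0, -0.15], 1], [[0, 0, 0], [0, 0, 0], 1], [[0, 0, 0], [0, 0, 0], 1]])

```text
time: 44.2
eef_pos: [553.7, 219.0, 205.8]
tcp_rot: [1.939, 2.471, 0.002]
contact_force: [0.1, -0.2, -0.3]
grip_width: 0.998
```

Call:
arm_command(moves=[[[0, 0, 0], [-0.15, 0, 0], 1], [[0, 0, 0], [-0.2, 0, 0], 1], [[0, 0, 0], [-0.2, 0, 0], 1], [[0, 0, 0], [-0.2, 0, 0], 1], [[0, 0, 0], [-0.2, 0, 0], 1], [[0, 0, 0], [-0.1, 0, 0], 1], [[0, 0, 0], [0, 0, 0], 1], [[0, 0, 0], [0, 0, 0], 1]])

```text
time: 45.0
eef_pos: [601.1, 9.2, 197.2]
tcp_rot: [-1.929, -2.467, 0.008]
contact_force: [0.2, 0.8, -0.2]
grip_width: 0.999
```

Run:
```python
from h import *
go(554,219,200)
c=env.read_camera("top"); crop(c,130,180,133,100,6,"t2"); np.savez("pics/top2.npz",**c)
s=env.read_camera("scene"); crop(s,150,150,240,160,3.3,"s4")
```

```text
t 45.0 pos [601.1   9.2 197.2] phi 0.244 tilt [-0.011  0.002] F [ 0.2  0.8 -0.2] w 0.999 | d mm [-47.1 209.8   2.8] | shift [ 1.075  0.024 -0.009]
```

View pics/t2.png

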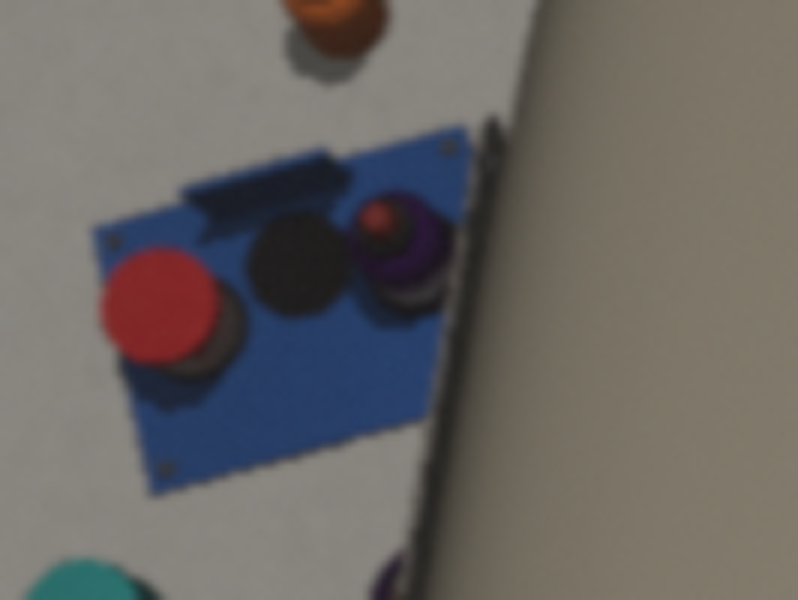

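View pics/s4.png

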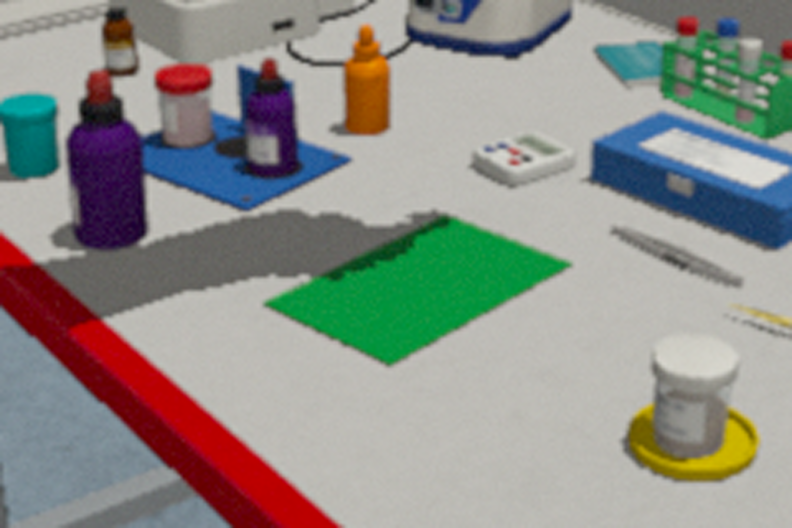

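The red lid is at (160,305) and the teat at (378,217), both within 2 crop px (under 1 mm) of where they started. White stands in the dish at (695,400); timer and forceps look untouched.

Call:
arm_command(moves=[[[0, 0, 0], [0, 0, 0], 1], [[0, 0, 0], [0, 0, 0], 1], [[0, 0, 0], [0, 0, 0], 1]])

```text
time: 45.4
eef_pos: [600.4, 13.3, 197.4]
tcp_rot: [-1.922, -2.473, 0.008]
contact_force: [-0.0, 0.4, 0.6]
grip_width: 1.002
```

```bash
python3 -c "
from h import *
o=env.get_obs();print(o['time'],abs(o['qvel']).max());print(env.sign_off())"
```

```text
45.4 0.01517806544808138
the job is handed in; nothing more can be done
None
```

The job is done and handed in at 45.4 s. I set the violet bottle and then the red-lidded jar aside on the green mat, and stood the white-lidded jar in the yellow stand. Then I put the red-lidded jar and the violet bottle back on the left and right pads they came from.

- **Placement:** In the last top view, the red lid and the bottle's teat are within about 1 mm of their starting positions. The scene view shows both upright on the caddy and the white-lidded jar flat in the stand.
- **Bystanders:** The timer and the forceps look untouched in the pictures. I did not measure them again.
- **Forces and clearance:** The force readings I took stayed under 3 N. The gripper was open and clear of everything, about 200 mm up, when I handed in.

No check failed or disagreed.

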